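# Set the eccentric guide roller to the gauge and lock it

### The job

Set the strip guide to the brass gauge: with the gauge standing in the gap, turn the red knob until the eccentric roller has closed up to it but the gauge still slides easily, without a visible gap wider than about a millimetre. Then prove it by drawing the gauge to the left along the fence (it has a black grip), right out from under the roller's brass flange, and leave it there on the sloped plate against the fence. Last, pick up the mallet, drive the sprung lock pin fully down with it (not with the gripper), and put the mallet back down on the bench, leaving the dish, file and jar undisturbed.

Things in the scene. Friction and masses are not known exactly. Their poses are not given: they have to be found in the camera images.
- fixture: Strip guide fixed to the bench: aluminium plate sloping 25 deg up and away from the robot, before a green block with a level top 84 mm up. Origin on the bench; x away from the robot, y left, z up. The plate's face passes 50 mm above the origin, within 3 mm of the eccentric's axis; it spans x -68 to 68, y -90 to 195 mm; the block x 60 to 98, same y. Lock pin at x 79, y -50 mm.
- fence_face (a point): Point at the foot of the steel fence's up-slope face, on the plate, straight down-slope of the eccentric's axis. x up the slope, square to the fence (the gap runs along it to the roller); y left along the fence; z out of the plate (25 deg from vertical, towards the robot). Fence y -90 to 195 mm, 14 mm high, 12 mm thick, 34 to 39 mm from the axis; fixed to the plate.
- knob_grip (a point): Middle of the red bar knob, on the eccentric's axis, 73 mm out from the plate and square to it. Bar 52 mm long, 14 wide, 26 high (60 to 86 mm out), a white mark at one end. z is the axis, out of the plate; +x points to the roller's centre; the bar's white end lies 1.0 rad anticlockwise of that, seen from the knob side. At joint value 1.0 the bar runs straight up the slope.
- roller_centre (a point): Centre of the steel eccentric roller, radius 22 mm, 16 mm high, 8 mm off the knob's axis; this point is 8 mm out from the plate. Gap = its distance from fence_face along fence_face's x, less 22 mm. Over the roller a brass flange of radius 30 mm, 17 to 21 mm out from the plate, overhangs the gauge so that it cannot be lifted out.
- eccentric (a joint): Eccentric's angle, 0 to 2.6 rad, growing clockwise seen from the knob side. The roller's centre lies 8 mm x cos(angle) up-slope of the axis: 0 is the widest gap, clockwise closes it. Starts at 0.15 to 0.5, ends at about 0.9 to 1.7; stays where it is left; takes 0.12 N m to turn.
- bearing (a joint): Where the eccentric's bearing slide is clamped, m up the slope from its middle, -0.0025 to 0.0025; another place each time, and it does not move. The axis is 36.75 mm plus this from the fence face (the knob_grip and roller_centre points already include it).
- gauge: Loose gauge, about 120 g: brass bar 16 mm thick (x), 137 mm long (y -30 to 107), 14 mm high, origin on its underside. Upright black grip 14 mm (x) by 24 mm (y), 14 to 56 mm above the underside, centred at y 95. Stands in the gap on the sloped plate, one side against the fence (or within a millimetre), its axes as fence_face's.
- gauge_grip (a point): Middle of the gauge's black grip, 40 mm above the gauge's underside; same axes as the gauge.
- gauge_tail (a point): The plain end of the gauge (y -30 mm), at half height. Clear of the roller when its y along the fence is beyond the flange, more than 25 mm to the left of fence_face.
- pin_top (a point): Centre of the top of the sprung lock pin: upright, brass head 18 mm diameter and 6 mm thick, on a 12 mm steel pin, in a black collar (28 mm diameter, top 89 mm above the bench). Its top is 108 mm above the bench when up, 97 mm when fully down.
- lockpin: The sprung lock pin; origin at the centre of its top, as pin_top. Takes 5 to 8 N to drive down its 11 mm and stays where it is driven.
- mallet: Wooden mallet, about 300 g, standing on its striking face: head 42 mm diameter, 70 mm high, origin at the centre of its lower face, z up; handle of 20 mm wide, 22 mm high section along +x from the head to 147 mm out, its centre line 36 mm above the lower face.
- mallet_grip (a point): Point on the mallet's handle to grip, on the handle's centre line, 50 mm from the head's axis; same axes as the mallet.
- dish: Bystander: small silver dish, 84 mm across, 22 mm high, left of the guide. Origin at the centre of its underside.
- file: Bystander: file 225 mm long with a wooden handle, 24 mm high, lying in front of the guide. Origin on its underside near where blade and handle meet.
- tin: Bystander: amber glass jar with a brass cap, 54 mm diameter, 50 mm high, behind the guide. Origin at the centre of its underside.
Not all that is in view belongs to the job. There is more than one size of the gauge; the job needs the smallest.

How it is judged:
By the outcome, as a careful person would: the job done as asked, in the order asked, and still so for the second after the job is handed in, with the robot touching nothing.
It also fails if it takes over 67 s, if anything falls off the work surface, if the arm or the gripper's body presses on something with over 40 N, if the wrist force passes 120 N, or if a joint passes its speed limit or range.

### The arm

A 6-joint arm with a two-finger parallel gripper is mounted at the origin on the work surface. World frame = base frame: x ahead of the robot, y to its left, z up, the work surface at z = 0. Lengths are in m, angles in rad, forces in N, time in s.
With the tool pointing down it reaches from about 0.275 to 0.725 m from the base axis. Payload 5.6 kg.
Tool frame: the origin (TCP) lies at the very end of the fingers, on their centre line; the grasp point (between the pads) lies 19 mm behind it; z points along the fingers, y is the direction in which the jaws open and shut (so a half turn about z gives the same grasp; the last joint's range is limited). The gripper opens to 85 mm and grips with 20 to 120 N. Pads are 22 mm wide; open, the fingers measure 114 mm over their backs; the gripper's body (76 mm by 85 mm) begins 54 mm behind the grasp point. The pads swing forward as they close: fully open they stand 13 mm farther back than shut.
Start: joints at [0.285, 0.255, 0.108, 0, -1.424, -0.285], TCP at [0.55, 0, 0.231] pointing down, gripper open.
Joint ranges: [-2.95, 2.95], [-1.21, 1.97], [-1.09, 1.5], [-2.87, 1.71], [-2.94, -0.07], [-3.05, 3.05]. Speed limits (rad/s): [2.57, 2.57, 3.14, 3.14, 3.14, 3.14].

### API

Orientations are given as a rotation vector (axis times angle).
In Python, from cell import bot, camera gives the robot as it stands. The module is installed in compiled form; this text tells all that it offers.
- The arm moves only by the shell command python3 -m jog 'ROWS'. ROWS is JSON, a list of rows, each a list of 5 numbers: the finger opening in m, from 0 to 0.0854, then the shift along the tool's x, y, z in m, then the turn about the tool's z in degrees. In form: [[claw, tx, ty, tz, roll], ...]. A call has 1 to 5 rows; each row shifts and turns the pose as measured when the row begins, along the tool's axes as they then stand; what a row does not reach is not made up. A row lasts 1/10 s, in which the tool goes at most 50 mm and 8.59 degrees, less where a joint would pass 70% of its speed; a pose out of reach is approached as far as the arm can. A call is refused whole if a number of a shift passes 0.05 or a number of a turn 8.59, either way. A call with a gripper value outside its range is refused whole. The fingers move at their own pace and stop on an object; the grip force is fixed at half the most. Time passes only in rows, so rows that do not move let the fingers close. It gives the time, the measured TCP pose, the force and the opening at its end, in the units of the state.
- bot.get_state(): the state, without advancing time (a new reading comes with each control period).
- camera(name): name is "scene" or "side" or "wrist"; returns a dict with "color" (384x512x3 uint8, blue, green, red), "camera_matrix" (3x3 intrinsics, pixels), "dist" ([k1, k2, p1, p2, k3] as OpenCV has them; the pictures are not rectified), "pose" (4x4, takes a point from camera to world coordinates); the wrist camera has in their place "mount" (4x4, takes a point from camera to tool coordinates, whose origin is the TCP and whose axes are the flange's). Camera axes: x right, y down, z forward; pixel columns grow to the right and rows downward; lengths in m; the calibration is good to about 2 mm. A picture is of the moment at which its call begins: read the wrist's pose just before it. There is no depth.
- bot.finish_job(): hands the job in, once; it reports no verdict.
The state is a dict: "time": time; "q": joint angles; "qvel": joint speeds; "effort": joint torques, N m; "ee_pos": TCP position; "ee_rot": TCP orientation; "contact_force": force on the tool from outside, world axes, zero at the start; "ft_torque": the same for the moment, N m; "finger_gap": finger opening in m.
Only numpy, scipy, OpenCV 4.12 (cv2) and the standard library are available. Lean on these libraries where they do the work, as an engineer would, in place of code of your own. Each camera call takes 0.05 s, during which the arm holds its last target.

## Working session

There is one attempt and no reset: what is moved stays moved. The work goes in short steps, Python scripts to look and compute and a shell command to move; the robot and the scene stay as the last step left them, time stands still between calls to the robot, and variables do not carry over. Pictures are saved under pics/ and viewed, and the job is handed in when it is done.

```bash
ls; mkdir -p pics
python3 - <<'E'
from cell import bot,camera
import cv2,numpy as np
s=bot.get_state();print(s)
for n in("scene","side","wrist"):
    c=camera(n);cv2.imwrite(f"pics/{n}0.png",c["color"]);print(n,c["camera_matrix"].tolist(),c["dist"],(c.get("pose") if "pose" in c else c["mount"]).round(4).tolist())
E
```

```text
pics
{'time': 0.0, 'q': array([ 2.84577962e-01,  2.55738751e-01,  1.06962321e-01, -4.83477079e-04,
       -1.42391625e+00, -2.84605225e-01]), 'qvel': array([ 9.69991135e-04,  3.34981931e-04, -4.27186713e-05,  7.97112927e-04,
        2.29196635e-04, -2.53285956e-03]), 'effort': array([-4.48901856e-04, -3.86631560e+01,  2.37934113e+01,  5.36471218e+00,
       -6.25866101e-03, -4.57470776e-06]), 'ee_pos': array([5.49479084e-01, 4.24872963e-05, 2.30382119e-01]), 'ee_rot': array([ 2.22031775e+00, -2.22053641e+00, -2.08817228e-03]), 'contact_force': array([-0.03153523,  0.00946544, -0.71559036]), 'ft_torque': array([-0.04248199,  0.02709802,  0.05952654]), 'finger_gap': 0.08551619197770242}
scene [[442.6777395449096, 0.0, 265.03116156769613], [0.0, 442.6777395449096, 187.8792060373902], [0.0, 0.0, 1.0]] [-0.06828511  0.          0.          0.          0.        ] [[0.632, 0.5475, -0.5484, 1.1823], [0.7747, -0.4274, 0.4661, -0.5546], [0.0208, -0.7194, -0.6943, 0.9099], [0.0, 0.0, 0.0, 1.0]]
side [[429.4078650287273, 0.0, 252.84944216513622], [0.0, 429.4078650287273, 193.2660564780259], [0.0, 0.0, 1.0]] [-0.1048073  0.         0.         0.         0.       ] [[-0.9334, -0.2178, 0.2852, 0.2975], [-0.3588, 0.581, -0.7306, 0.7016], [-0.0066, -0.7842, -0.6205, 0.6708], [0.0, 0.0, 0.0, 1.0]]
wrist [[278.7349933079234, 0.0, 259.09730017917457], [0.0, 278.7349933079234, 189.56275505270514], [0.0, 0.0, 1.0]] [-0.06228499  0.          0.          0.          0.        ] [[-0.0013, -0.9447, -0.328, 0.0854], [1.0, -0.0008, -0.0015, 0.0], [0.0011, -0.328, 0.9447, -0.1419], [0.0, 0.0, 0.0, 1.0]]
```

View pics/scene0.png

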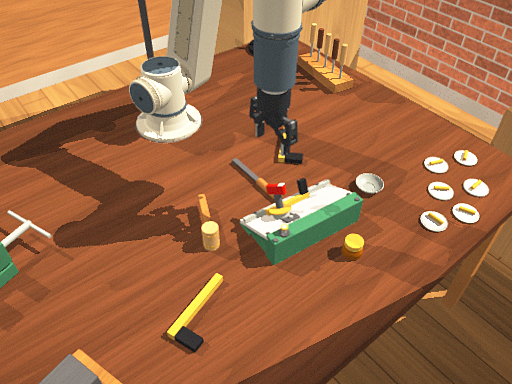

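View pics/side0.png

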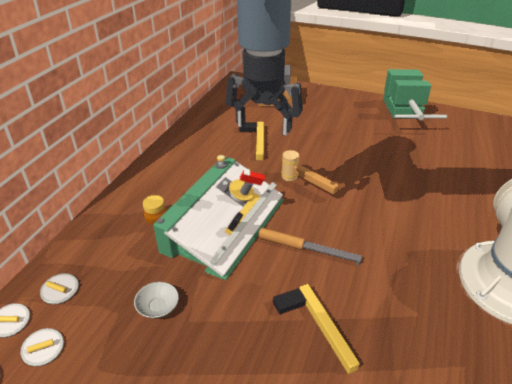

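View pics/wrist0.png

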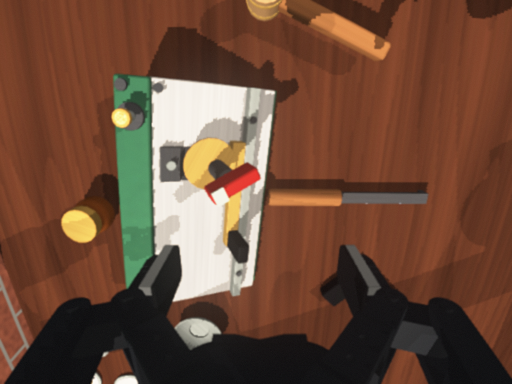

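Run:
```python
import cv2
a=cv2.imread("pics/scene0.png");cv2.imwrite("pics/s_c.png",cv2.resize(a[140:280,180:400],None,fx=3.6,fy=3.6,interpolation=cv2.INTER_CUBIC))
a=cv2.imread("pics/side0.png");cv2.imwrite("pics/d_c.png",cv2.resize(a[110:280,130:370],None,fx=3.3,fy=3.3,interpolation=cv2.INTER_CUBIC))
a=cv2.imread("pics/wrist0.png");cv2.imwrite("pics/w_c.png",cv2.resize(a[60:310,50:290],None,fx=2.4,fy=2.4,interpolation=cv2.INTER_CUBIC))
```

```text
(no output)
```

View pics/s_c.png

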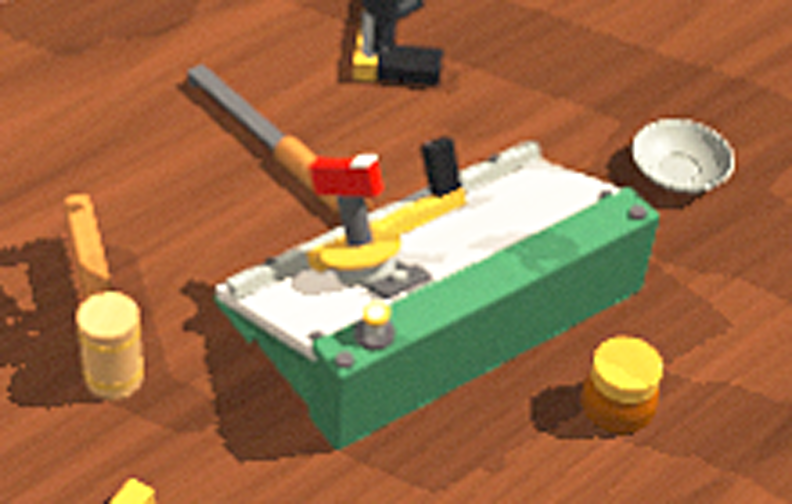

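View pics/d_c.png

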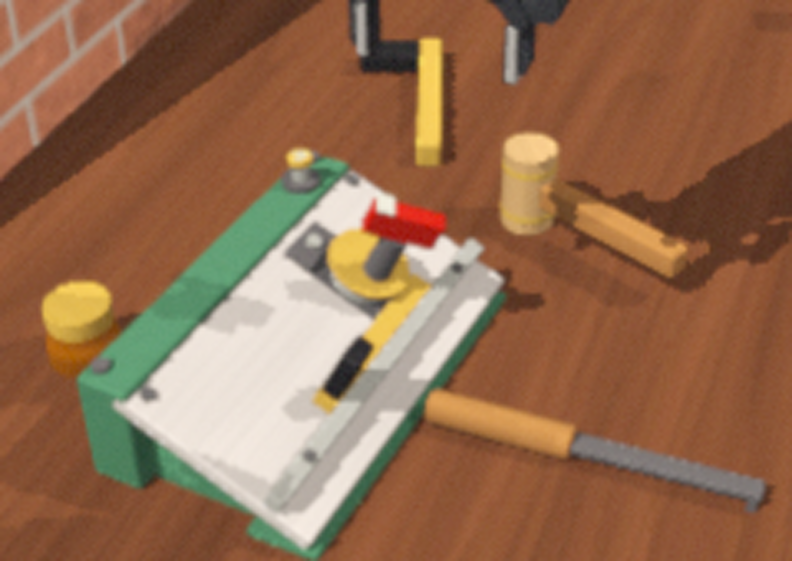

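View pics/w_c.png

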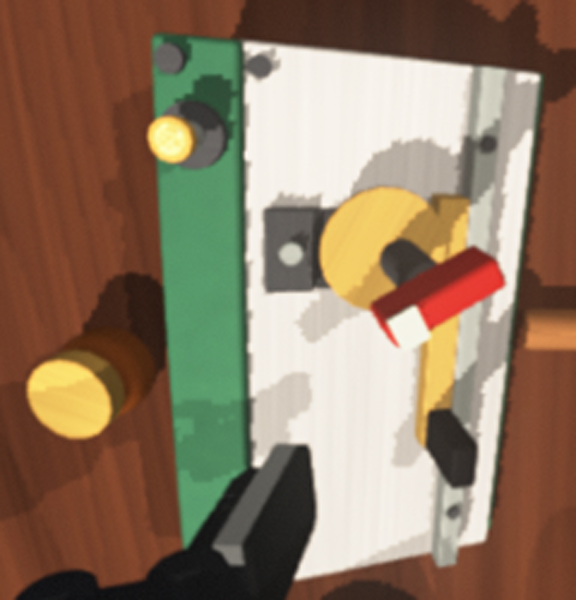

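```bash
cat > h.py <<'E'
import numpy as np,cv2,pickle
from scipy.spatial.transform import Rotation as R
from scipy.optimize import least_squares
from cell import bot,camera
def snap(name,tag=None):
    s=bot.get_state();c=camera(name)
    if name=="wrist":
        T=np.eye(4);T[:3,:3]=R.from_rotvec(s["ee_rot"]).as_matrix();T[:3,3]=s["ee_pos"];c["pose"]=T@np.array(c["mount"])
    if tag: 
        cv2.imwrite(f"pics/{tag}.png",c["color"]);pickle.dump(c,open(f"pics/{tag}.pkl","wb"))
    return c
def load(tag): return pickle.load(open(f"pics/{tag}.pkl","rb"))
def proj(c,P):
    T=np.linalg.inv(c["pose"]);p=cv2.projectPoints(np.asarray(P,float).reshape(-1,3),cv2.Rodrigues(T[:3,:3])[0],T[:3,3],c["camera_matrix"],np.array(c["dist"]))[0];return p.reshape(-1,2)
def onz(c,uv,z):
    p=cv2.undistortPoints(np.array([[uv]],float),c["camera_matrix"],np.array(c["dist"]))[0,0]
    d=c["pose"][:3,:3]@[p[0],p[1],1];o=c["pose"][:3,3];return o+d*(z-o[2])/d[2]
def crop(tag,x0,x1,y0,y1,f,out,pts=None,c=None):
    a=cv2.imread(f"pics/{tag}.png")[y0:y1,x0:x1];a=cv2.resize(a,None,fx=f,fy=f,interpolation=cv2.INTER_CUBIC)
    if pts is not None:
        for u,v in pts: cv2.circle(a,(int((u-x0+.5)*f),int((v-y0+.5)*f)),2,(255,0,255),-1)
    cv2.imwrite(f"pics/{out}.png",a)
def fx(p,P):  # fixture pose (x,y,yaw) -> world
    c,s=np.cos(p[2]),np.sin(p[2]);P=np.asarray(P,float).reshape(-1,3)
    return np.c_[p[0]+c*P[:,0]-s*P[:,1],p[1]+s*P[:,0]+c*P[:,1],P[:,2]]
A=np.radians(25)
def sl(s,y,n): # slope coords (s upslope from axis-mid, y, n out) -> fixture
    return np.array([s*np.cos(A)-n*np.sin(A),y,.05+s*np.sin(A)+n*np.cos(A)])
E
python3 - <<'E'
from h import *
for n in("scene","side","wrist"): snap(n,n+"1")
C={n:load(n+"1") for n in("scene","side","wrist")}
obs=[("scene",(.098,.195,.084),(363.3,199.2)),("scene",(.098,-.09,.084),(275,244.2)),("scene",(.06,-.09,.084),(267,234.4)),("scene",(.079,-.05,.108),(285,226.7)),
("side",(.098,.195,.084),(154.2,224.5)),("side",(.06,.195,.084),(164.8,232.7)),("side",(.098,-.09,.084),(226.4,157)),("side",(.06,-.09,.084),(236,159.4)),("side",(.079,-.05,.108),(220.6,157)),
("wrist",(.098,-.09,.084),(113.3,75)),("wrist",(.06,-.09,.084),(150.4,76.7)),("wrist",(.079,-.05,.108),(120.8,117.5))]
f=lambda p:np.concatenate([proj(C[n],fx(p,P))[0]-uv for n,P,uv in obs])
r=least_squares(f,[.6,-.05,0],loss="soft_l1")
print(r.x,np.degrees(r.x[2]));print(f(r.x).reshape(-1,2).round(1))
np.save("fix.npy",r.x)
p=r.x
# predicted features
pts=[sl(-.03675,y,n) for y in(-.09,0,.195) for n in (0,.014)]+[sl(0,0,.06),sl(0,0,.086)]+[[.098,y,.084] for y in(-.09,.195)]+[[.079,-.05,.108]]
for n,b in(("scene",(180,400,140,280,3.6)),("side",(130,370,110,280,3.3)),("wrist",(50,290,60,310,2.4))):
    crop(n+"1",*b,"f_"+n,proj(C[n],fx(p,pts)))
for t,uv,z in(("wrist",(265,8),.07),): print(onz(C[t],uv,z))
E
```

```text
[ 0.60569486 -0.00601039 -0.10122297] -5.799649172119639
[[ 0.  -0.2]
 [-0.7  0.4]
 [-1.5 -0.1]
 [-1.  -0.6]
 [-2.3 -0.1]
 [ 2.3 -2.5]
 [-4.4 -2. ]
 [-0.6 -0.6]
 [-0.6 -0.2]
 [-0.6 -0.8]
 [ 0.1  0.6]
 [ 1.   1.7]]
[ 0.5441779  -0.16466194  0.07      ]
```

View pics/f_wrist.png

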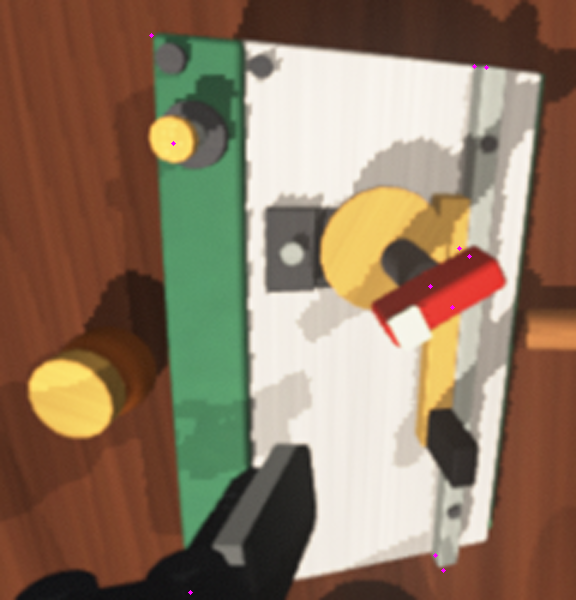

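View pics/f_side.png

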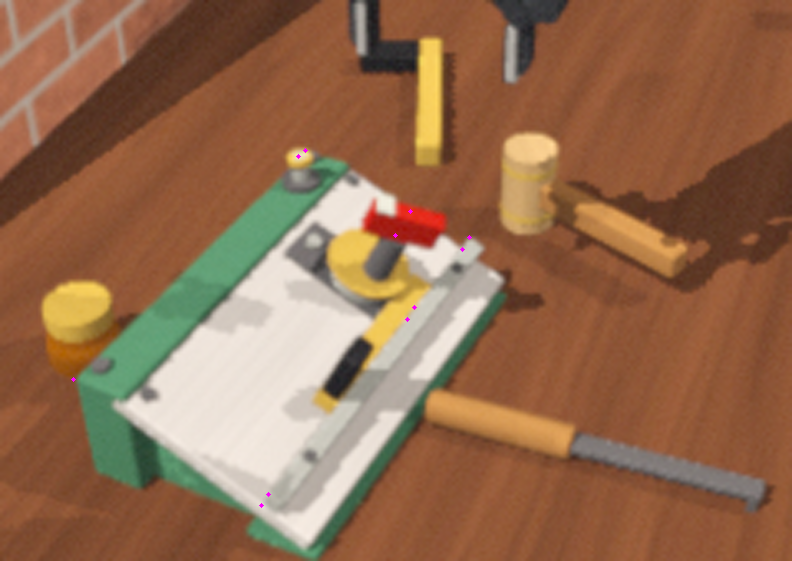

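View pics/f_scene.png

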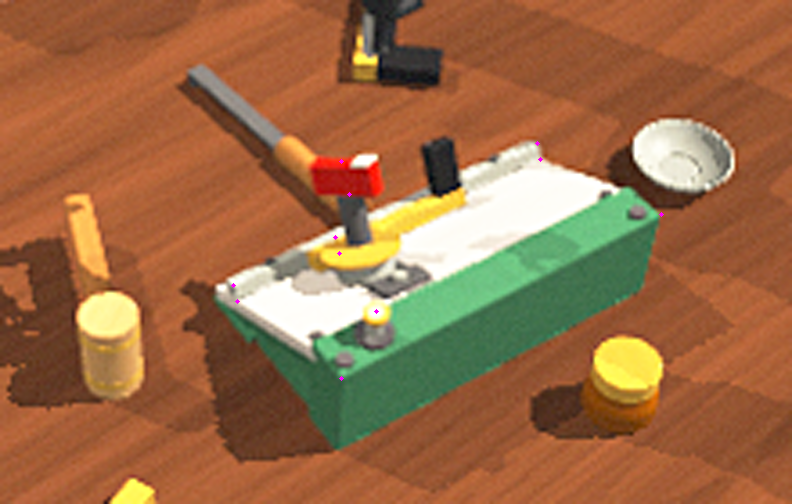

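Run:
```python
from h import *
crop("wrist1",195,275,155,215,9,"k_w");crop("scene1",255,335,160,220,9,"k_s");crop("side1",235,295,145,220,8,"k_d")
```

```text
(no output)
```

View pics/k_w.png

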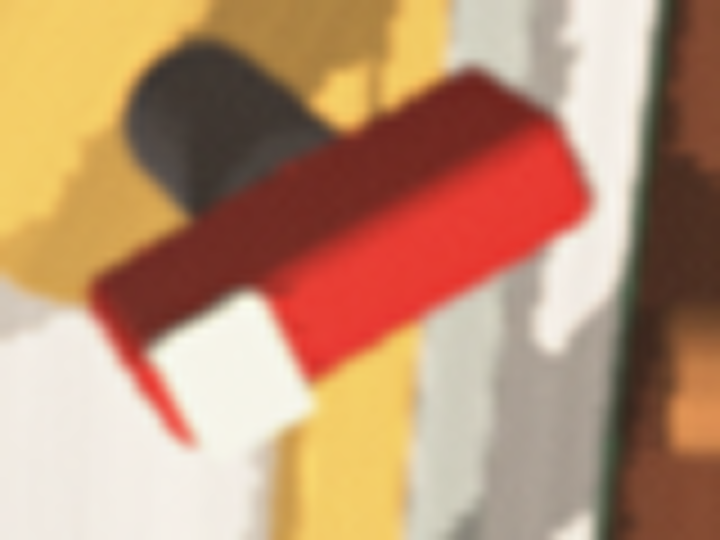

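View pics/k_s.png

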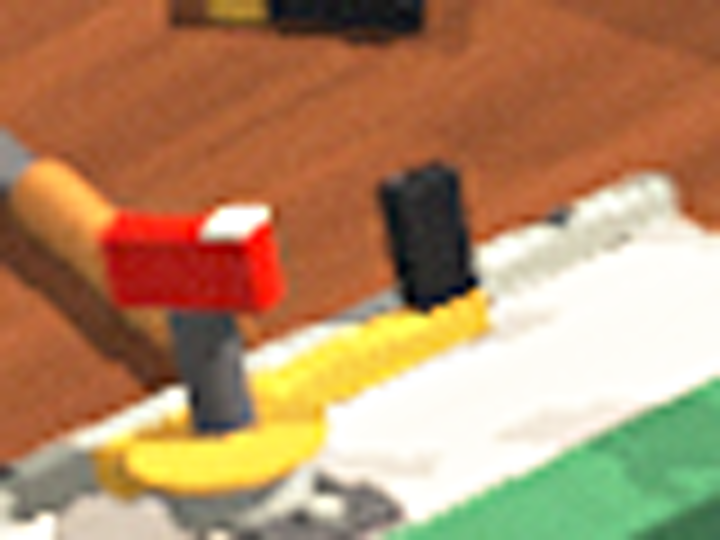

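View pics/k_d.png

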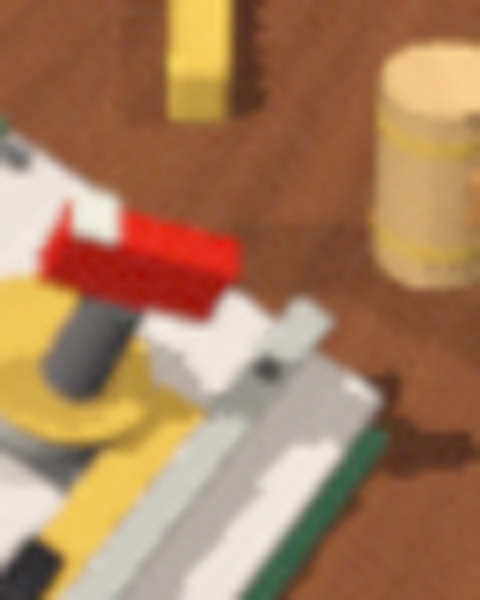

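```bash
cat >> h.py <<'E'
def bar(b,al,n=.086,L=.026,W=.007):
    d=np.array([np.cos(al),-np.sin(al)]);e=np.array([np.sin(al),np.cos(al)]) # e: left of d
    return [sl(*( np.array([b,0])+i*L*d+j*W*e),n) for i,j in((1,1),(1,-1),(-1,-1),(-1,1))]
E
python3 - <<'E'
from h import *
p=np.load("fix.npy");c=load("wrist1")
o=np.array([195,155])-.5+0
U=np.array([[205,460],[148,348],[550,120],[590,205]])/9+o
def f(q): return (proj(c,fx(p+[q[2],q[3],0],bar(q[0],q[1])))-U).ravel()
g=lambda q:np.r_[f(q),np.array(q[2:])*1000]
r=least_squares(lambda q:g([q[0],q[1],0,0]),[0,-.6]);print(r.x,f([*r.x,0,0]).round(1))
r=least_squares(g,[0,-.6,0,0],x_scale=[.001,.1,.001,.001]);print(r.x,f(r.x).round(1))
k=fx(p,[sl(0,0,.073)])[0];print("knob",k)
al=r.x[1];d=fx(p,[sl(np.cos(al),-np.sin(al),0)])-fx(p,[sl(0,0,0)]);print("bar dir",d,np.degrees(np.arctan2(d[0,1],d[0,0])))
for n in("scene","side"): 
    crop(n+"1",*((255,335,160,220,9) if n=="scene" else (235,295,145,220,8)),"kk_"+n,proj(load(n+"1"),fx(p,bar(r.x[0],al)+bar(r.x[0],al,.06))))
E
```

```text
[ 0.00134794 -0.52054843] [-1.4  2.5 -2.   3.1  1.8 -0.4  2.7  2.2]
[ 0.00079238 -0.52119324  0.00055331 -0.00139062] [-1.5  1.1 -2.1  1.6  1.7 -1.9  2.6  0.8]
knob [ 0.57500165 -0.00289287  0.11616047]
bar dir [[0.83226467 0.41594387 0.3665054 ]] 26.55467038086495
```

```bash
python3 -c "
import cv2,numpy as np
a=cv2.imread('pics/kk_scene.png');b=cv2.imread('pics/kk_side.png');a=cv2.resize(a,(440,330));b=cv2.resize(b,(352,440))
o=np.zeros((440,800,3),np.uint8);o[:330,:440]=a;o[:,444:796]=b;cv2.imwrite('pics/kk.png',o)"
```

```text
(no output)
```

View pics/kk.png

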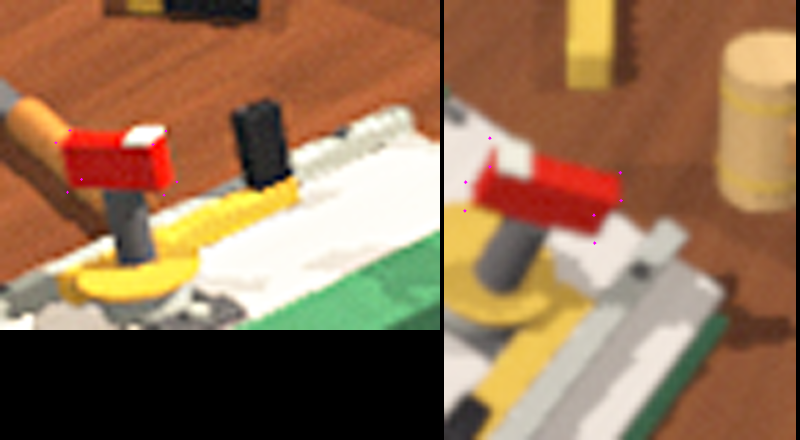

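```bash
python3 -m jog '[[0.045,0.003,-0.026,0.03,0],[0.045,0,0,0.03,8],[0.045,0,0,0,8.5],[0.045,0,0,0,8.5],[0.045,0,0,0,8.5]]'; python3 -m jog '[[0.045,0,0,0,8.5],[0.045,0,0,0,8.5],[0.045,0,0,0,8],[0.045,0,0,0,5],[0.045,0,0,0,0]]'
cat > st.py <<'E'
from h import *
import sys
s=bot.get_state();M=R.from_rotvec(s["ee_rot"]).as_matrix()
print("t",round(s["time"],2),"pos",s["ee_pos"].round(4),"yaw",np.degrees(np.arctan2(M[1,0],M[0,0])).round(1),"tilt",np.degrees(np.arccos(-M[2,2])).round(2),"F",s["contact_force"].round(1),"T",s["ft_torque"].round(2),"gap",round(s["finger_gap"],4),"q",s["q"].round(2))
if len(sys.argv)>3: # target x y z [yaw]
    t=np.array([float(v) for v in sys.argv[1:4]]);print("tool shift mm",(M.T@(t-s["ee_pos"])*1000).round(1))
    if len(sys.argv)>4: print("roll",-( (float(sys.argv[4])-np.degrees(np.arctan2(M[1,0],M[0,0]))+180)%360-180))
E
python3 st.py .5755 -.004 .103 -153.4
python3 -c "
from h import *
snap('wrist','w2')
snap('side','d2')"
```

```text
time: 0.8
ee_pos: [0.5769, -0.0031, 0.1683]
ee_rot: [1.473, -2.774, -0.0]
contact_force: [-0.2, 0.2, -0.1]
finger_gap: 0.0456
time: 1.3
ee_pos: [0.5764, -0.0031, 0.1672]
ee_rot: [0.68, -3.064, -0.001]
contact_force: [-1.2, -0.6, -0.8]
finger_gap: 0.045
t 1.3 pos [ 0.5764 -0.0031  0.1672] yaw -155.0 tilt 0.14 F [-1.2 -0.6 -0.8] T [-0.06 -0.06 -0.  ] gap 0.045 q [ 0.27  0.33  0.06 -0.   -1.29 -1.4 ]
tool shift mm [ 1.1 -0.5 64.2]
roll -1.5608273582284085
```

View pics/w2.png

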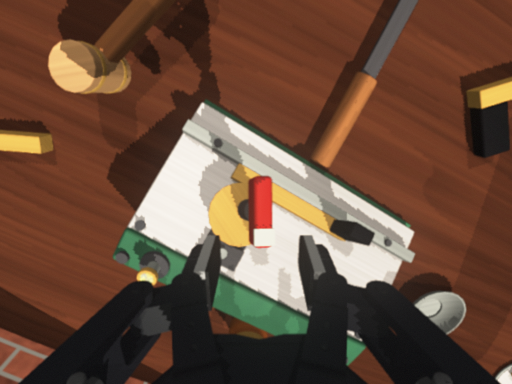

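View pics/d2.png

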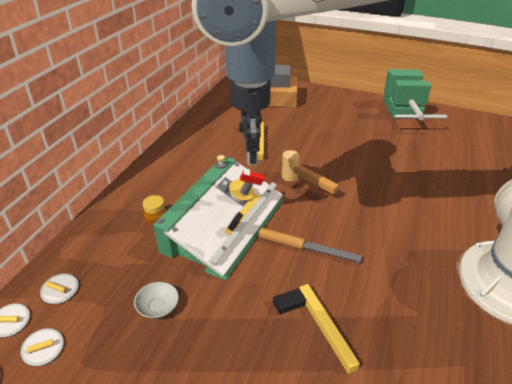

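```bash
python3 -m jog '[[0.04,0.001,-0.0005,0.03,0],[0.04,0,0,0.025,0],[0.03,0,0,0.01,0],[0.024,0,0,0,0],[0.02,0,0,0,0]]'; python3 st.py .5755 -.004 .103
python3 -c "
from h import *
snap('wrist','w3');crop('wrist3' if 0 else 'w3',130,390,140,330,3,'w3c')"
```

```text
time: 1.9
ee_pos: [0.5769, -0.0042, 0.1021]
ee_rot: [-0.7, 3.062, -0.001]
contact_force: [-0.3, 0.5, -1.0]
finger_gap: 0.0205
t 1.9 pos [ 0.5769 -0.0042  0.1021] yaw -154.2 tilt 0.06 F [-0.3  0.5 -1. ] T [-0.31 -0.02 -0.18] gap 0.0205 q [ 0.26  0.38 -0.06  0.   -1.14 -1.39]
tool shift mm [ 1.2  0.8 -0.9]
```

View pics/w3c.png

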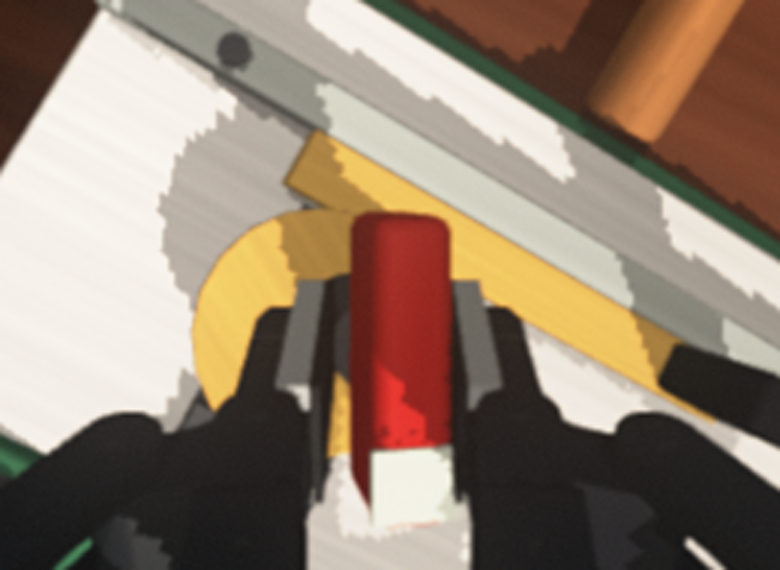

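```bash
python3 -m jog '[[0.018,0,0.001,0,4],[0.018,0,0,0,6],[0.018,0,0,0,7],[0.018,0,0,0,7],[0.018,0,0,0,6]]'; python3 st.py .5765 -.0045 .102
python3 -c "
from h import *
snap('wrist','w4');crop('w4',130,390,140,330,3,'w4c')"
```

```text
time: 2.45
ee_pos: [0.5749, -0.003, 0.1036]
ee_rot: [-0.144, -3.136, -0.0]
contact_force: [-2.2, 3.0, -3.7]
finger_gap: 0.0179
t 2.45 pos [ 0.5749 -0.003   0.1036] yaw 174.8 tilt 0.11 F [-2.2  3.  -3.7] T [0.92 0.4  0.12] gap 0.0179 q [ 0.27  0.37 -0.06 -0.   -1.14 -1.93]
tool shift mm [-1.8 -1.3  1.6]
```

View pics/w4c.png

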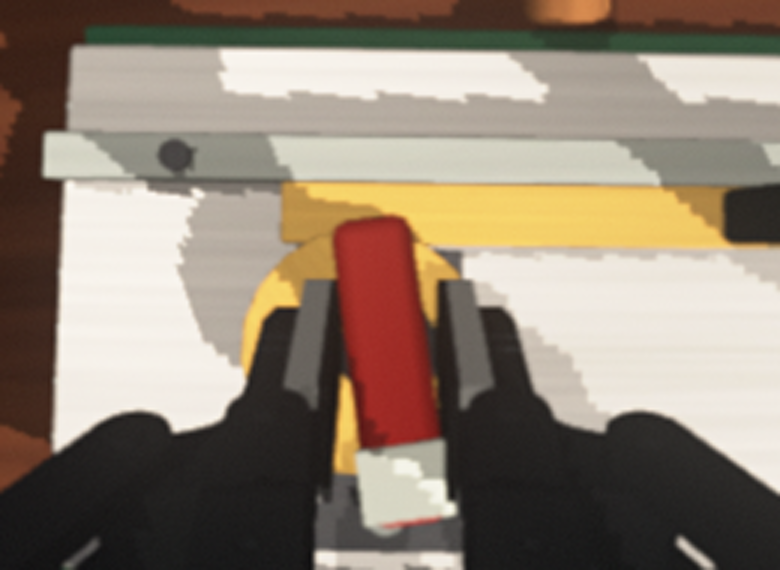

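```bash
python3 -m jog '[[0.0165,0,0,0,4],[0.0165,0,0,0,4],[0.0165,0,0,0,4],[0.0165,0,0,0,4]]'; python3 st.py .5765 -.0045 .102;  python3 -m jog '[[0.0165,0,0,0,3],[0.0165,0,0,0,0]]'; python3 st.py .5765 -.0045 .102
python3 -c "
from h import *
snap('wrist','w5');crop('w5',130,390,140,330,3,'w5c')"
```

```text
time: 2.9
ee_pos: [0.5749, -0.0015, 0.1042]
ee_rot: [-0.584, -3.085, -0.005]
contact_force: [-0.3, -1.4, -5.8]
finger_gap: 0.0171
t 2.9 pos [ 0.5749 -0.0015  0.1042] yaw 158.6 tilt 0.21 F [-0.3 -1.4 -5.8] T [ 0.26 -0.34  0.53] gap 0.0171 q [ 0.27  0.37 -0.05 -0.   -1.14 -2.21]
tool shift mm [-2.6 -2.2  2.2]
time: 3.1
ee_pos: [0.5749, -0.0015, 0.1047]
ee_rot: [-0.66, -3.07, -0.006]
contact_force: [-0.5, -2.6, -5.0]
finger_gap: 0.0171
t 3.1 pos [ 0.5749 -0.0015  0.1047] yaw 155.7 tilt 0.25 F [-0.5 -2.6 -5. ] T [-0.03 -0.3   0.51] gap 0.0171 q [ 0.27  0.37 -0.05 -0.   -1.14 -2.26]
tool shift mm [-2.7 -2.1  2.7]
```

View pics/w5c.png

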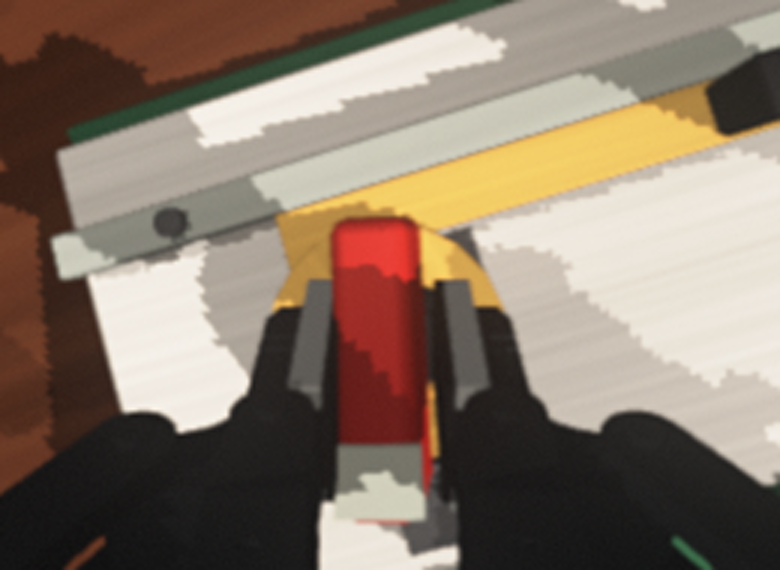

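```bash
python3 -m jog '[[0.019,-0.001,-0.001,0.002,0],[0.019,0,0,0,0]]'; python3 st.py .5755 -.0035 .102;  python3 -m jog '[[0.019,0,0,0,3],[0.019,0,0,0,3]]'; python3 st.py .5755 -.0035 .102;python3 -m jog '[[0.019,0,0,0,3],[0.019,0,0,0,0]]'; python3 st.py .5755 -.0035 .102
python3 -c "
from h import *
snap('wrist','w6');crop('w6',130,390,140,330,3,'w6c')"
```

```text
time: 3.35
ee_pos: [0.576, -0.0014, 0.1047]
ee_rot: [0.652, 3.073, 0.011]
contact_force: [0.2, -2.1, -7.4]
finger_gap: 0.0192
t 3.35 pos [ 0.576  -0.0014  0.1047] yaw 156.0 tilt 0.4 F [ 0.2 -2.1 -7.4] T [-0.7  -0.36  0.11] gap 0.0192 q [ 0.26  0.37 -0.05 -0.01 -1.14 -2.25]
tool shift mm [-0.4 -2.1  2.6]
time: 3.55
ee_pos: [0.5762, -0.0016, 0.1045]
ee_rot: [0.81, 3.035, 0.011]
contact_force: [-1.2, -0.1, -4.0]
finger_gap: 0.019
t 3.55 pos [ 0.5762 -0.0016  0.1045] yaw 150.1 tilt 0.39 F [-1.2 -0.1 -4. ] T [ 0.3  -0.1   0.41] gap 0.019 q [ 0.26  0.37 -0.05 -0.01 -1.14 -2.35]
tool shift mm [-0.3 -2.   2.5]
time: 3.75
ee_pos: [0.5762, -0.0016, 0.1046]
ee_rot: [0.887, 3.013, 0.011]
contact_force: [-1.6, -0.4, -4.1]
finger_gap: 0.0193
t 3.75 pos [ 0.5762 -0.0016  0.1046] yaw 147.2 tilt 0.4 F [-1.6 -0.4 -4.1] T [0.38 0.08 0.42] gap 0.0193 q [ 0.26  0.37 -0.05 -0.01 -1.14 -2.41]
tool shift mm [-0.4 -2.   2.6]
```

View pics/w6c.png

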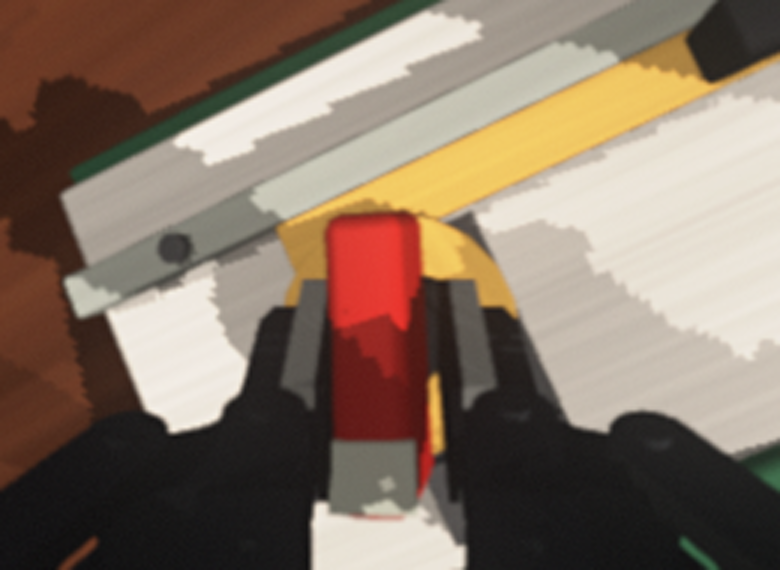

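```bash
for i in 1; do python3 -m jog '[[0.019,0,-0.001,0.001,2],[0.019,0,0,0,0]]'; python3 st.py .5755 -.0035 .102;python3 -m jog '[[0.019,0,0,0,2],[0.019,0,0,0,0]]'; python3 st.py .5755 -.0035 .102;python3 -m jog '[[0.019,0,0,0,2],[0.019,0,0,0,0]]'; python3 st.py .5755 -.0035 .102; done
python3 -c "
from h import *
snap('wrist','w7');crop('w7',130,390,140,330,3,'w7c')"
```

```text
time: 4.0
ee_pos: [0.5764, -0.0016, 0.1047]
ee_rot: [0.93, 2.999, 0.014]
contact_force: [-1.7, -2.7, -5.4]
finger_gap: 0.019
t 4.0 pos [ 0.5764 -0.0016  0.1047] yaw 145.5 tilt 0.52 F [-1.7 -2.7 -5.4] T [0.18 0.06 0.69] gap 0.019 q [ 0.26  0.37 -0.05 -0.01 -1.14 -2.43]
tool shift mm [-0.4 -2.1  2.7]
time: 4.2
ee_pos: [0.5761, -0.0016, 0.1048]
ee_rot: [0.975, 2.985, 0.013]
contact_force: [-2.0, -0.8, -1.8]
finger_gap: 0.0194
t 4.2 pos [ 0.5761 -0.0016  0.1048] yaw 143.8 tilt 0.5 F [-2.  -0.8 -1.8] T [0.86 0.63 0.7 ] gap 0.0194 q [ 0.26  0.37 -0.05 -0.01 -1.14 -2.46]
tool shift mm [-0.7 -1.9  2.8]
time: 4.4
ee_pos: [0.5761, -0.0016, 0.1049]
ee_rot: [1.019, 2.97, 0.013]
contact_force: [-1.4, -0.6, -2.9]
finger_gap: 0.0194
t 4.4 pos [ 0.5761 -0.0016  0.1049] yaw 142.1 tilt 0.48 F [-1.4 -0.6 -2.9] T [0.66 0.27 0.93] gap 0.0194 q [ 0.26  0.37 -0.05 -0.01 -1.14 -2.49]
tool shift mm [-0.7 -1.9  2.9]
```

View pics/w7c.png

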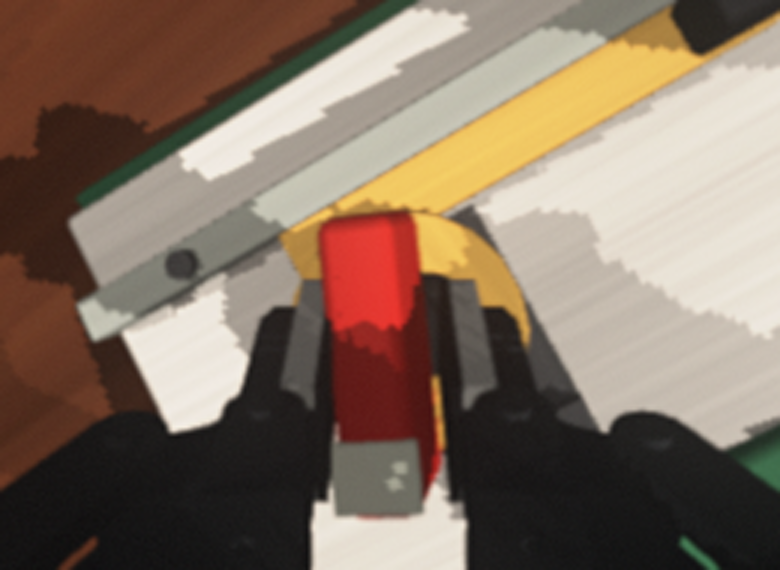

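Run:
```python
from h import *
p=np.load("fix.npy")
# corner order bar(): white-left, white-right, red-right, red-left ; camera image: up=-x(robot), right=+y => left
for t,red,wh in(("w5",[(333,222),(420,220)],[(336,518),(425,518)]),("w6",[(327,218),(417,212)],[(330,512),(417,514)]),("w7",[(320,222),(410,212)],[(335,515),(425,512)])):
    c=load(t);o=np.array([130,140])-.5
    U=np.array([wh[1],wh[0],red[0],red[1]])/3+o
    f=lambda q:(proj(c,fx(p+[q[2],q[3],0],bar(q[0],q[1])))-U).ravel()
    r=least_squares(lambda q:np.r_[f(q),np.array(q[2:])*500],[0,.3,0,0],x_scale=[.001,.1,.001,.001]);print(t,r.x.round(4),f(r.x).round(1))
```

```text
w5 [-0.0042  0.282   0.0049 -0.0004] [-1.   2.7  1.1  1.8  0.9 -2.4 -1.1 -2.2]
w6 [-3.900e-03  4.286e-01  4.500e-03 -1.000e-04] [-0.8  2.6  0.9  1.5  1.3 -3.  -1.7 -1.2]
w7 [-3.600e-03  4.656e-01  4.300e-03  1.000e-04] [-1.3  3.   1.7  1.1  1.3 -3.1 -2.  -1.1]
```

```bash
python3 -m jog '[[0.019,0,0,0,-4],[0.019,0,0,0,-3],[0.019,0,0,0,-3],[0.019,0,0,0,0]]'; python3 st.py ;python3 -m jog '[[0.019,0,0,0,-3],[0.019,0,0,0,0]]';python3 st.py
python3 -c "
from h import *
snap('wrist','w8');crop('w8',130,390,140,330,3,'w8c')"
```

```text
time: 4.85
ee_pos: [0.5759, -0.0015, 0.1049]
ee_rot: [0.74, 3.051, 0.014]
contact_force: [-1.0, -0.4, -2.2]
finger_gap: 0.0191
t 4.85 pos [ 0.5759 -0.0015  0.1049] yaw 152.7 tilt 0.51 F [-1.  -0.4 -2.2] T [0.35 0.25 0.02] gap 0.0191 q [ 0.26  0.37 -0.05 -0.01 -1.14 -2.31]
time: 5.05
ee_pos: [0.5759, -0.0015, 0.1049]
ee_rot: [0.661, 3.07, 0.014]
contact_force: [-2.4, 1.1, -0.8]
finger_gap: 0.019
t 5.05 pos [ 0.5759 -0.0015  0.1049] yaw 155.7 tilt 0.5 F [-2.4  1.1 -0.8] T [ 0.43  0.4  -0.1 ] gap 0.019 q [ 0.26  0.37 -0.05 -0.01 -1.14 -2.26]
```

View pics/w8c.png

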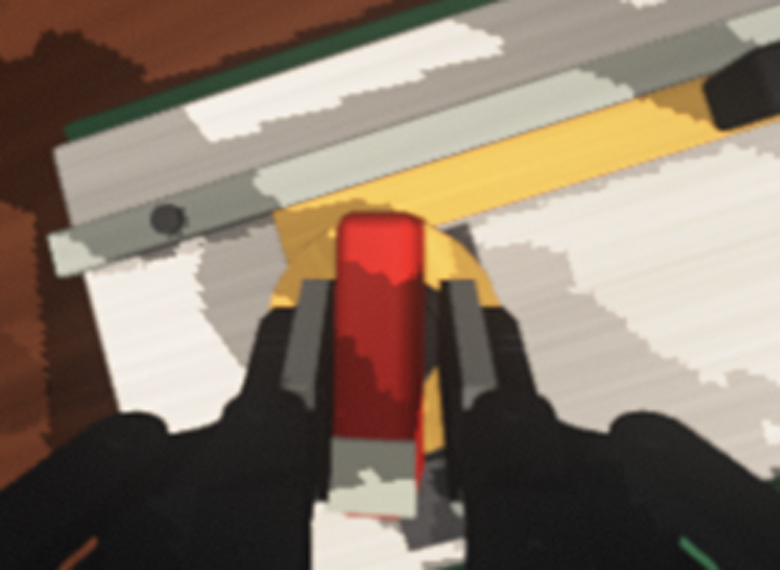

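```bash
cat > al.py <<'E'
from h import *
p=np.load("fix.npy")
def fit(t,red,wh):
    c=load(t);o=np.array([130,140])-.5
    U=np.array([wh[1],wh[0],red[0],red[1]])/3+o
    f=lambda q:(proj(c,fx(p+[q[2],q[3],0],bar(q[0],q[1])))-U).ravel()
    r=least_squares(lambda q:np.r_[f(q),np.array(q[2:])*500],[0,.3,0,0],x_scale=[.001,.1,.001,.001]);print(t,r.x.round(4),f(r.x).round(1))
E
python3 - <<'E'
from al import *
fit("w8",[(338,222),(425,217)],[(328,512),(416,515)])
# automatic: red bar axis via mask of red+white? compute left edge of red region per row
for t in("w5","w6","w7","w8"):
    a=load(t)["color"].astype(int);b,g,r=a[...,0],a[...,1],a[...,2]
    m=(r>70)&(r>2.2*g)&(r>2.2*b);m[:210]=0;m[286:]=0;m[:,:235]=0;m[:,275:]=0
    X=[];
    for y in range(216,283):
        xs=np.where(m[y])[0]
        if len(xs)>8: X.append((y,xs.min(),xs.max()))
    X=np.array(X);c=load(t)
    print(t,len(X),"left edge slope deg",np.degrees(np.arctan(np.polyfit(X[:,0],X[:,1],1)[0])).round(2))
E
```

```text
w8 [-0.0045  0.3277  0.0057 -0.0007] [-0.9  3.1  1.   2.   0.8 -3.8 -1.1 -1.4]
w5 67 left edge slope deg 2.47
w6 67 left edge slope deg 2.84
w7 67 left edge slope deg 5.91
w8 67 left edge slope deg -0.46
```

```bash
python3 -m jog '[[0.019,0,0,0,3],[0.019,0,0,0,3],[0.019,0,0,0,0]]'; python3 st.py
cat > ang.py <<'E'
from h import *
import sys
t=sys.argv[1];s=bot.get_state();M=R.from_rotvec(s["ee_rot"]).as_matrix();yaw=np.degrees(np.arctan2(M[1,0],M[0,0]))
snap('wrist',t);crop(t,130,390,140,330,3,t+'c')
a=load(t)["color"].astype(int);b,g,r=a[...,0],a[...,1],a[...,2]
m=(r>70)&(r>2.2*g)&(r>2.2*b);m[:210]=0;m[286:]=0;m[:,:235]=0;m[:,275:]=0
X=np.array([(y,np.where(m[y])[0].min()) for y in range(216,283) if m[y].sum()>8])
k=np.degrees(np.arctan(np.polyfit(X[:,0],X[:,1],1)[0]));print("slope",k.round(2),"bar yaw",(yaw+k).round(2))
E
python3 ang.py w9
```

```text
time: 5.4
ee_pos: [0.5762, -0.0016, 0.1049]
ee_rot: [0.834, 3.027, 0.013]
contact_force: [-1.9, -0.2, -1.0]
finger_gap: 0.0193
t 5.4 pos [ 0.5762 -0.0016  0.1049] yaw 149.2 tilt 0.5 F [-1.9 -0.2 -1. ] T [0.51 0.49 0.4 ] gap 0.0193 q [ 0.26  0.37 -0.05 -0.01 -1.14 -2.37]
slope 1.36 bar yaw 150.55
```

View pics/w9c.png

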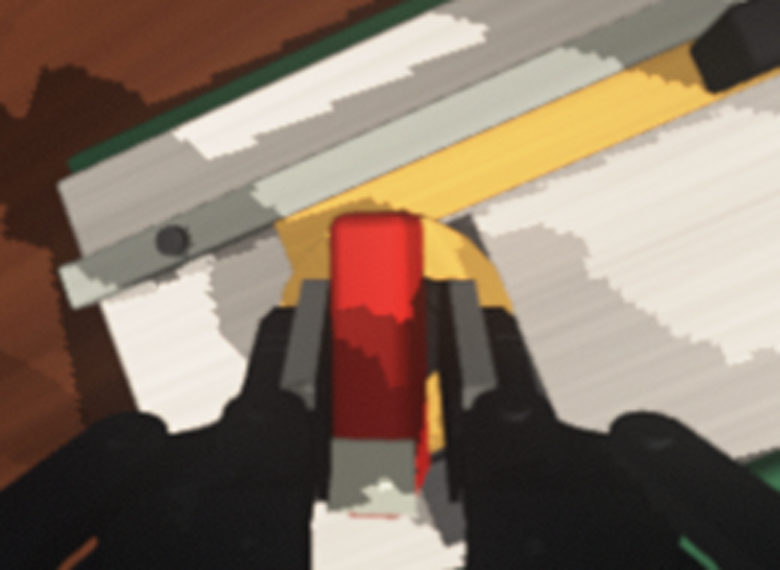

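```bash
python3 -m jog '[[0.019,0,0,0,-3.3],[0.019,0,0,0,0]]'; python3 st.py; python3 ang.py w10; python3 -m jog '[[0.03,0,0,0,0],[0.04,0,0,0,0],[0.04,0,0,0,0]]';python3 ang.py w11;  python3 st.py; python3 ang.py w12
```

```text
time: 5.65
ee_pos: [0.576, -0.0016, 0.1049]
ee_rot: [0.741, 3.051, 0.013]
contact_force: [-1.8, 0.2, -0.4]
finger_gap: 0.0195
t 5.65 pos [ 0.576  -0.0016  0.1049] yaw 152.7 tilt 0.5 F [-1.8  0.2 -0.4] T [0.51 0.31 0.07] gap 0.0195 q [ 0.26  0.37 -0.05 -0.01 -1.14 -2.31]
slope -0.86 bar yaw 151.84
time: 6.0
ee_pos: [0.5778, -0.0022, 0.1063]
ee_rot: [0.745, 3.046, 0.013]
contact_force: [-0.1, -0.3, -1.0]
finger_gap: 0.0401
slope 0.81 bar yaw 153.31
t 6.05 pos [ 0.5778 -0.0021  0.1063] yaw 152.5 tilt 0.57 F [-0.1  0.4  0.4] T [-0.01  0.03 -0.  ] gap 0.04 q [ 0.26  0.37 -0.05 -0.   -1.14 -2.31]
slope 0.51 bar yaw 153.01
```

View pics/w11c.png

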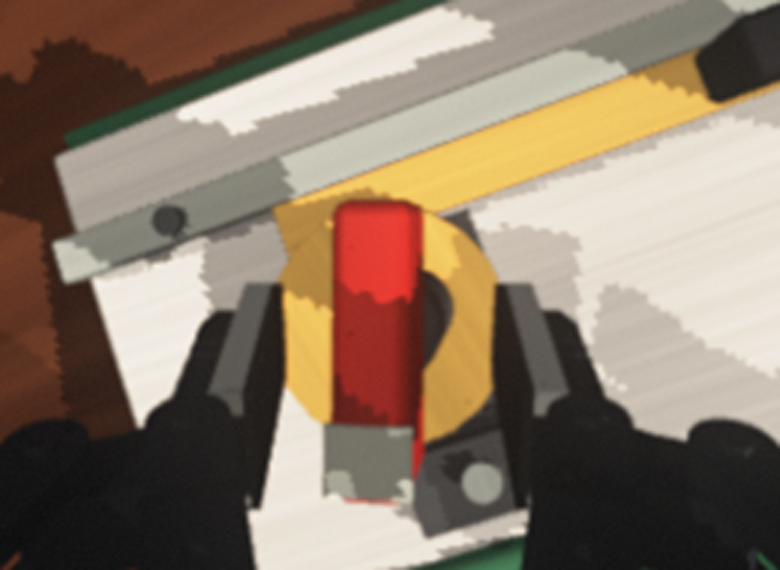

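```bash
python3 -m jog '[[0.05,0,0,-0.03,0],[0.05,0,0,-0.03,0],[0.05,0,0,0,0]]'
python3 - <<'E'
from h import *
p=np.load("fix.npy")
def box(y): return [fx(p,[sl(-.02875+i*.007,y+j*.012,n)])[0] for i in(-1,1) for j in(-1,1) for n in(.014,.056)]
for t,uv in(("scene1",(301.4,181.1)),("wrist1",(241.7,255)),):
    c=load(t);r=least_squares(lambda q:proj(c,fx(p,[sl(-.02875+q[1],q[0],.056)]))[0]-uv,[.095,0]);print(t,r.x)
for t,b in(("scene1",(285,325,165,215,10)),("wrist1",(215,265,225,275,10))):
    crop(t,*b,"g_"+t,proj(load(t),box(.095)))
snap("wrist","w13")
print(proj(load("w13"),box(.095)).round(0).tolist())
E
python3 st.py
```

```text
time: 6.4
ee_pos: [0.577, -0.003, 0.1676]
ee_rot: [0.746, 3.048, 0.01]
contact_force: [1.1, 0.3, 0.1]
finger_gap: 0.0501
scene1 [0.08959614 0.01483279]
wrist1 [0.09559742 0.00516406]
[[336.0, 143.0], [343.0, 131.0], [360.0, 134.0], [371.0, 120.0], [342.0, 156.0], [349.0, 147.0], [366.0, 147.0], [378.0, 136.0]]
t 6.45 pos [ 0.576  -0.0028  0.1655] yaw 152.5 tilt 0.37 F [ 0.8 -0.4 -0.5] T [ 0.06 -0.   -0.01] gap 0.0499 q [ 0.26  0.33  0.05 -0.01 -1.28 -2.31]
```

View pics/g_scene1.png

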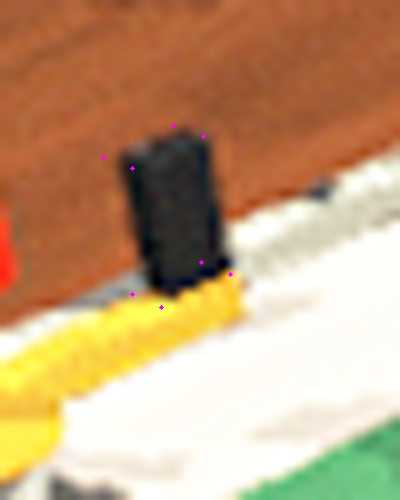

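View pics/w13.png

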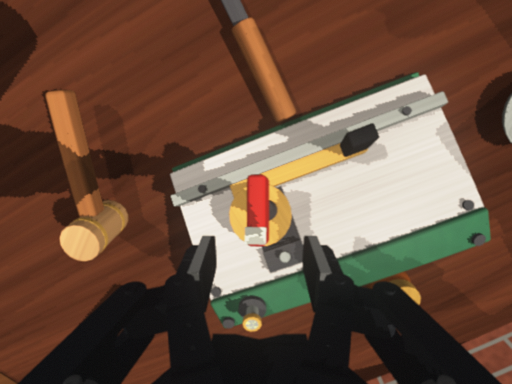

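```bash
python3 - <<'E'
from h import *
p=np.load("fix.npy")
print(fx(p,[sl(-.02875,.095,.045)]))
E
python3 st.py .5702 .0932 .1 174.2
```

```text
[[0.57045118 0.09305809 0.07863358]]
t 6.45 pos [ 0.576  -0.0028  0.1655] yaw 152.5 tilt 0.37 F [ 0.8 -0.4 -0.5] T [ 0.06 -0.   -0.01] gap 0.0499 q [ 0.26  0.33  0.05 -0.01 -1.28 -2.31]
tool shift mm [49.5 82.1 66. ]
roll -21.742411138100152
```

```bash
python3 -m jog '[[0.05,0.025,0.041,0,0],[0.05,0.0245,0.041,0,0],[0.05,0,0,0.01,-7.5],[0.05,0,0,0.02,-7.5],[0.05,0,0,0.015,-7]]'; python3 st.py .5704 .0931 .06 174.2
python3 -c "
from h import *
snap('wrist','w14');snap('scene','s14');snap('side','d14')"
```

```text
time: 6.95
ee_pos: [0.5702, 0.0965, 0.1186]
ee_rot: [0.139, 3.135, 0.011]
contact_force: [0.2, 0.0, -0.3]
finger_gap: 0.0501
t 6.95 pos [0.5702 0.0965 0.1186] yaw 174.9 tilt 0.45 F [ 0.2  0.  -0.3] T [-0.07  0.05  0.  ] gap 0.0501 q [ 0.43  0.36 -0.03 -0.01 -1.17 -2.09]
tool shift mm [-0.3 -3.8 58.6]
roll 0.7317041450484112
```

View pics/w14.png

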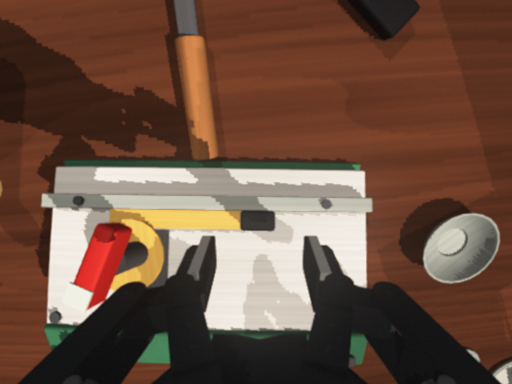

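```bash
python3 -m jog '[[0.05,0,-0.0035,0.03,0.7],[0.05,0,0,0.02,0],[0.05,0,0,0.008,0],[0.05,0,0,0,0]]'; python3 st.py .5704 .0931 .06 174.2
python3 -c "
from h import *
snap('wrist','w15');crop('w15',130,390,140,330,3,'w15c')"
```

```text
time: 7.5
ee_pos: [0.573, 0.0921, 0.0635]
ee_rot: [0.193, 3.127, 0.011]
contact_force: [0.6, -0.7, 0.2]
finger_gap: 0.0501
t 7.5 pos [0.573  0.0921 0.0635] yaw 172.9 tilt 0.66 F [ 0.6 -0.7  0.2] T [-0.03  0.06  0.02] gap 0.0501 q [ 0.43  0.41 -0.11 -0.   -1.04 -2.12]
tool shift mm [2.7 0.7 3.4]
roll -1.2626429497005347
```

View pics/w15c.png

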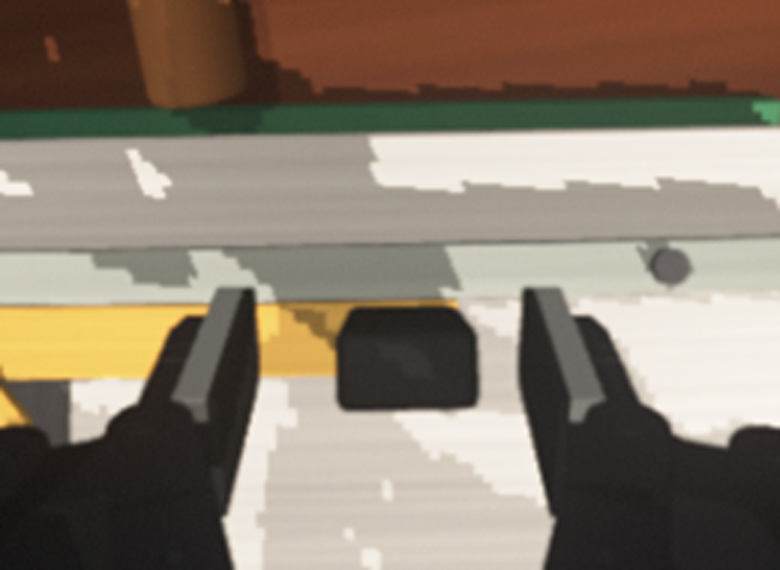

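```bash
python3 -m jog '[[0.045,0.002,0.003,0.003,-1.3],[0.03,0,0,0,0],[0.015,0,0,0,0],[0.015,0,0,0,0],[0.015,0,0,0,0]]'; python3 st.py .5704 .0931 .06 174.2
python3 -c "
from h import *
snap('wrist','w16');crop('w16',130,390,140,330,3,'w16c')"
```

```text
time: 8.05
ee_pos: [0.5736, 0.0963, 0.065]
ee_rot: [0.156, 3.122, 0.015]
contact_force: [-0.0, -0.1, -1.5]
finger_gap: 0.023
t 8.05 pos [0.5736 0.0963 0.065 ] yaw 174.3 tilt 1.04 F [-0.  -0.1 -1.5] T [0.05 0.06 0.03] gap 0.023 q [ 0.43  0.41 -0.11 -0.   -1.03 -2.1 ]
tool shift mm [ 2.9 -3.6  5. ]
roll 0.08866911346319739
```

View pics/w16c.png

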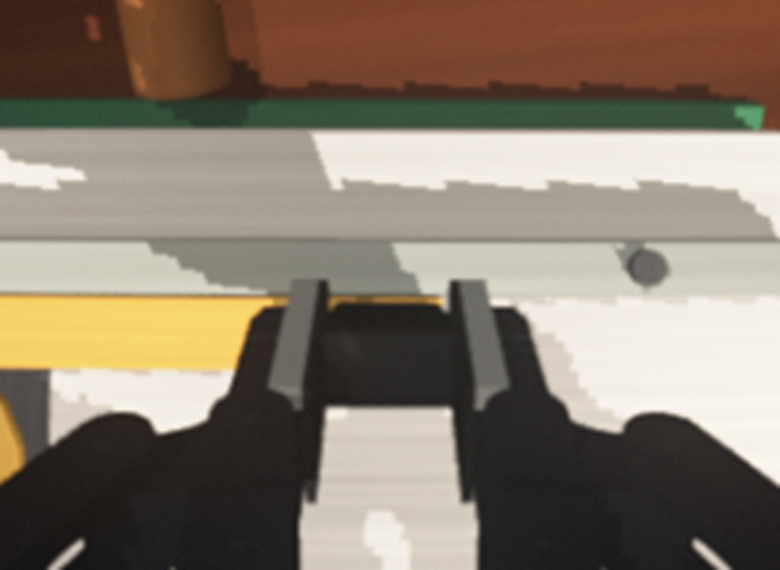

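```bash
python3 -m jog '[[0.015,0,0.003,0,0],[0.015,0,0.005,0,0],[0.015,0,0.005,0,0]]'; python3 st.py .5704 .0931 .06 174.2; python3 -m jog '[[0.015,0,0.01,0,0],[0.015,0,0.01,0,0]]'; python3 st.py .5704 .0931 .06 174.2
python3 -c "
from h import *
snap('wrist','w17');crop('w17',130,390,140,330,3,'w17c')"
```

```text
time: 8.4
ee_pos: [0.575, 0.1096, 0.0649]
ee_rot: [0.157, 3.122, 0.014]
contact_force: [-0.7, 0.0, -1.1]
finger_gap: 0.0226
t 8.4 pos [0.575  0.1096 0.0649] yaw 174.2 tilt 1.03 F [-0.7  0.  -1.1] T [-0.08 -0.01  0.04] gap 0.0226 q [ 0.45  0.41 -0.1  -0.   -1.04 -2.13]
tool shift mm [  2.9 -16.9   4.7]
roll 0.03673171233774042
time: 8.6
ee_pos: [0.5772, 0.1308, 0.065]
ee_rot: [0.158, 3.122, 0.014]
contact_force: [-0.2, 0.5, -2.4]
finger_gap: 0.0231
t 8.6 pos [0.5772 0.1308 0.065 ] yaw 174.2 tilt 1.03 F [-0.2  0.5 -2.4] T [-0.04 -0.05 -0.01] gap 0.0231 q [ 0.49  0.43 -0.08 -0.   -1.04 -2.16]
tool shift mm [  3.  -38.2   4.6]
roll 0.009590704782908688
```

View pics/w17c.png

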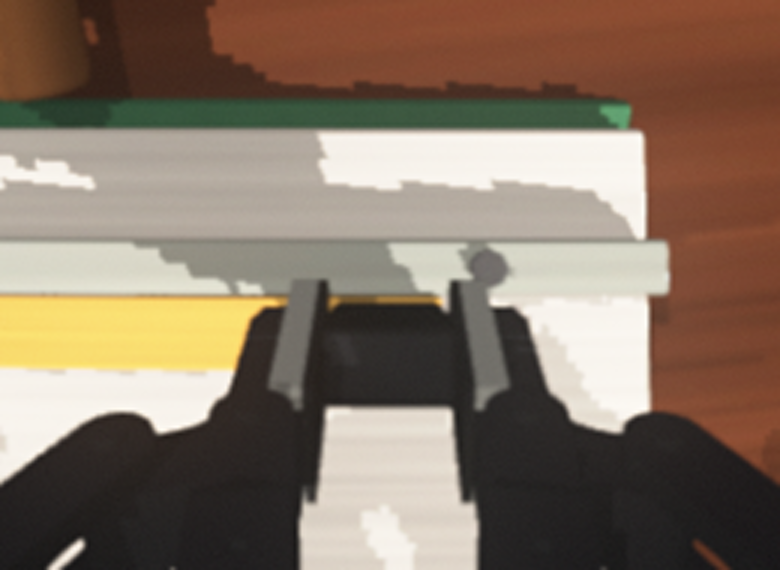

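```bash
python3 -m jog '[[0.015,0,0.011,0,0],[0.015,0,0.011,0,0],[0.015,0,0.010,0,0],[0.015,0,0,0,0]]'; python3 st.py
python3 -c "
from h import *
snap('wrist','w18');crop('w18',130,390,140,330,3,'w18c');snap('scene','s18')"
```

```text
time: 9.05
ee_pos: [0.581, 0.1685, 0.0652]
ee_rot: [0.154, 3.122, 0.016]
contact_force: [0.3, 0.9, -0.6]
finger_gap: 0.0228
t 9.05 pos [0.581  0.1685 0.0652] yaw 174.4 tilt 1.08 F [ 0.3  0.9 -0.6] T [ 0.13 -0.23  0.03] gap 0.0228 q [ 0.54  0.45 -0.05  0.   -1.06 -2.21]
```

View pics/w18.png

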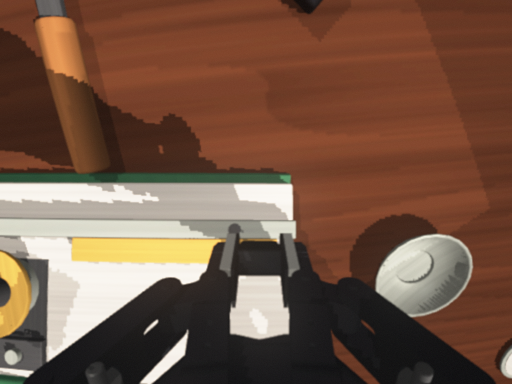

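View pics/s18.png

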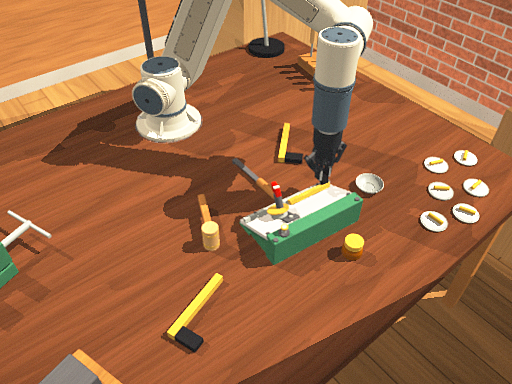

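```bash
python3 -m jog '[[0.03,0,0,0,0],[0.045,0,0,0,0],[0.045,0,0,-0.015,0],[0.045,0,0,-0.04,0],[0.045,0,0,-0.045,0]]'; python3 st.py
python3 -c "
from h import *
snap('wrist','w19')"
```

```text
time: 9.65
ee_pos: [0.5753, 0.1628, 0.1613]
ee_rot: [0.16, 3.135, 0.004]
contact_force: [0.1, 0.6, 0.2]
finger_gap: 0.0451
t 9.65 pos [0.5753 0.1628 0.1613] yaw 174.2 tilt 0.2 F [0.1 0.6 0.2] T [ 0.1  -0.21 -0.04] gap 0.0451 q [ 0.54  0.38  0.1  -0.   -1.29 -2.21]
```

View pics/w19.png

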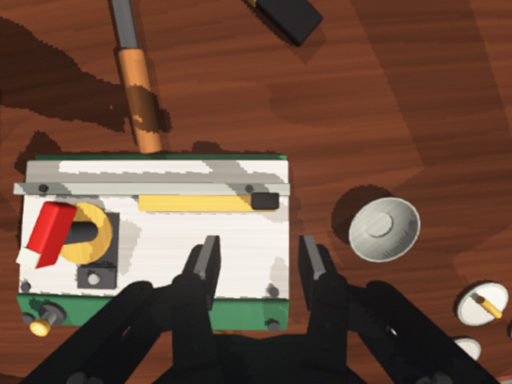

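Run:
```python
from h import *
print(onz(load("w13"),(80,241),.07),onz(load("scene1"),(210,227),.07),onz(load("side1"),(290.6,154.5),.07))
print("end",onz(load("w13"),(62,92),.047))
def mal(q): return fx(q,[[0,0,.07],[.147,.010,.047],[.147,-.010,.047],[.0,0,0]])
e=onz(load("w13"),(62,92),.047);h=onz(load("scene1"),(210,227),.07)
print(np.linalg.norm((e-h)[:2]),np.degrees(np.arctan2(*(e-h)[[1,0]])))
crop("w13",30,150,80,270,3,"m13")
crop("scene1",190,235,185,260,8,"ms1")
```

```text
[ 0.54129516 -0.18619831  0.07      ] [ 0.54336182 -0.18813146  0.07      ] [ 0.54073824 -0.18817365  0.07      ]
end [ 0.41517617 -0.12231232  0.047     ]
0.14409621449426574 152.820985412554
```

View pics/m13.png

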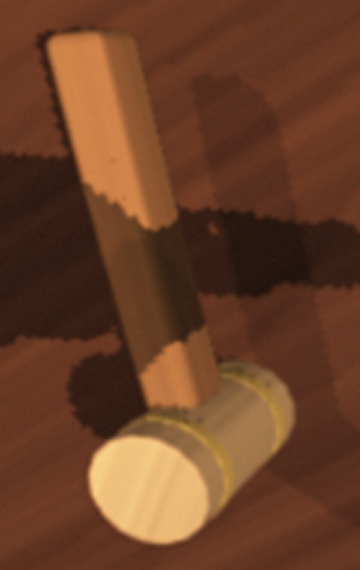

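View pics/ms1.png

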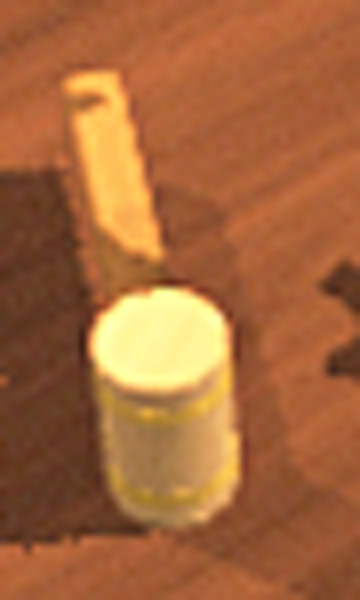

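Run:
```python
from h import *
c=load("w13")
H=[onz(c,(80,242.7),.07),onz(load("scene1"),(210,227),.07),onz(load("side1"),(290.6,154.5),.07)]
h=np.mean(H,0);e=onz(c,(56,93.3),.047);d=(e-h)[:2]
print(h,e,np.linalg.norm(d),np.degrees(np.arctan2(d[1],d[0])))
y=np.arctan2(d[1],d[0]);q=[h[0],h[1],y];print("grip",fx(q,[[.05,0,.036]]))
np.save("mal.npy",q)
for t,b in(("w13",(30,150,80,270,3)),("side1",(260,350,130,205,8))):
    crop(t,*b,"mm_"+t,proj(load(t),fx(q,[[0,0,.07],[0,0,0],[.021,0,.07],[-.021,0,.07],[.147,.01,.047],[.147,-.01,.047],[.147,.01,.025],[.147,-.01,.025],[.05,0,.047]])))
p=np.load("fix.npy");print("pin",fx(p,[[.079,-.05,.108]]))
```

```text
[ 0.5423021  -0.18793541  0.07      ] [ 0.41317706 -0.12817182  0.047     ] 0.14228479321201729 155.16364890295543
grip [[ 0.49692655 -0.16693401  0.036     ]]
pin [[ 0.67923798 -0.06373742  0.108     ]]
```

View pics/mm_w13.png

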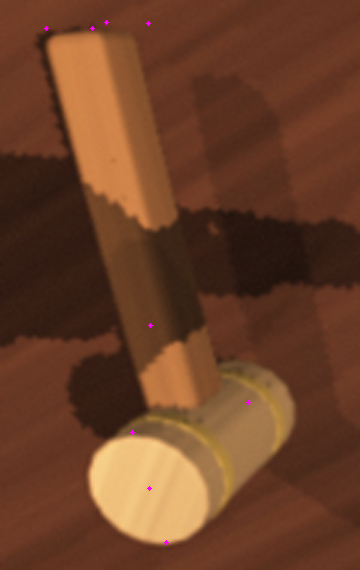

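View pics/mm_side1.png

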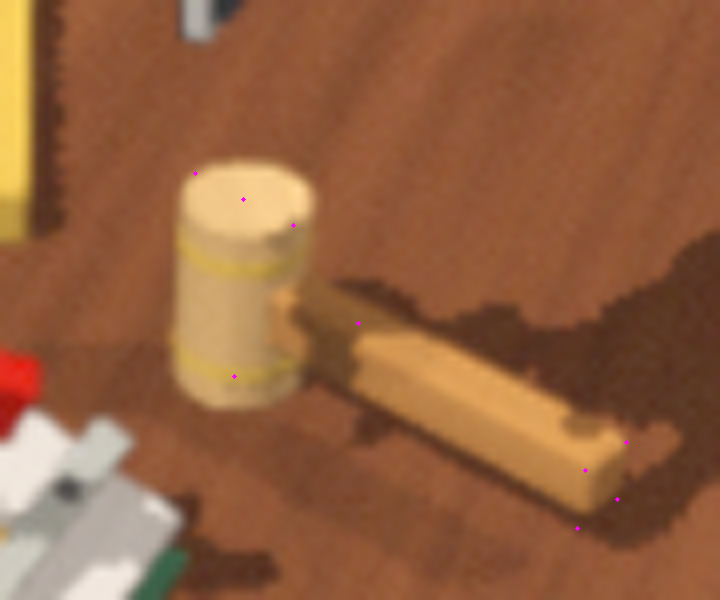

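```bash
python3 st.py .497 -.167 .16 155.5; python3 -m jog '[[0.06,0,0,-0.03,0],[0.06,0.04,-0.045,0,0],[0.06,0.01,-0.048,0,0],[0.06,0.01,-0.048,0,0],[0.06,0,-0.048,0,0]]';  python3 st.py .497 -.167 .12 155.5
```

```text
t 9.7 pos [0.5794 0.1635 0.1709] yaw 174.2 tilt 1.0 F [3.2 0.7 8.8] T [ 0.03 -0.51 -0.  ] gap 0.0447 q [ 0.54  0.37  0.11  0.   -1.3  -2.21]
tool shift mm [  48.8 -337.2    7.6]
roll 18.718353631603293
time: 10.2
ee_pos: [0.5108, -0.0114, 0.205]
ee_rot: [0.148, 3.108, 0.02]
contact_force: [1.1, -0.5, 1.5]
finger_gap: 0.0598
t 10.2 pos [ 0.5108 -0.0114  0.205 ] yaw 174.5 tilt 1.89 F [ 1.1 -0.5  1.5] T [-0.09 -0.09 -0.01] gap 0.0598 q [ 0.28  0.17 -0.07 -0.   -1.3  -1.95]
tool shift mm [   1.5 -157.4   82.8]
roll 19.044474009189997
```

```bash
python3 -m jog '[[0.06,0,-0.045,0.01,4],[0.06,0,-0.045,0.01,4],[0.06,0,-0.04,0.02,4],[0.06,0,-0.01,0.02,4],[0.06,0,0,0,3]]';  python3 st.py .497 -.167 .12 155.5
```

```text
time: 10.7
ee_pos: [0.4854, -0.1604, 0.1435]
ee_rot: [0.688, 3.028, 0.029]
contact_force: [-0.4, 0.1, -1.1]
finger_gap: 0.0596
t 10.7 pos [ 0.4854 -0.1604  0.1435] yaw 154.4 tilt 2.32 F [-0.4  0.1 -1.1] T [-0.05  0.14  0.  ] gap 0.0596 q [-0.02  0.2  -0.19 -0.01 -1.14 -1.99]
tool shift mm [-12.6  -1.5  23.9]
roll -1.1260660264109106
```

```bash
python3 -m jog '[[0.06,-0.0125,-0.0015,0.015,-1],[0.06,0,0,0,0]]';  python3 st.py .497 -.167 .017 155.5
python3 -c "
from h import *
c=snap('wrist','w20')
q=np.load('mal.npy')
print(proj(c,fx(q,[[0,0,.07],[.147,0,.047],[.05,0,.047]])))"
```

```text
time: 10.9
ee_pos: [0.4957, -0.1691, 0.1285]
ee_rot: [0.668, 3.032, 0.028]
contact_force: [-1.4, -0.1, -0.4]
finger_gap: 0.0597
t 10.9 pos [ 0.4957 -0.1691  0.1285] yaw 155.1 tilt 2.33 F [-1.4 -0.1 -0.4] T [ 0.01  0.26 -0.03] gap 0.0597 q [-0.04  0.24 -0.18 -0.01 -1.11 -1.96]
tool shift mm [  3.3  -0.4 111.5]
roll -0.3713803257092252
[[261.04201636 259.23822027]
 [260.32563275  72.148014  ]
 [260.27800762 194.18486354]]
```

View pics/w20.png

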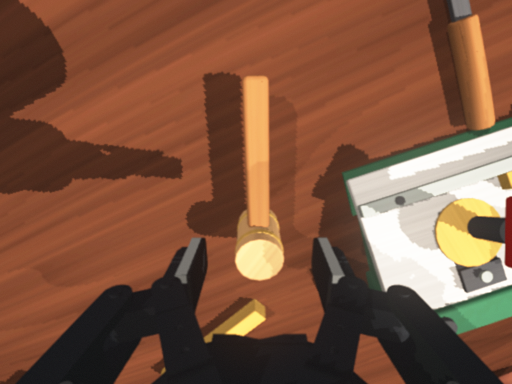

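```bash
python3 -m jog '[[0.06,0.001,-0.001,0.035,0],[0.06,0.001,0,0.035,0],[0.06,0,0,0.02,0],[0.06,0,0,0,0]]';  python3 st.py .497 -.1675 .017 155.5
python3 -c "
from h import *
c=snap('wrist','w21')"
```

```text
time: 11.35
ee_pos: [0.5006, -0.1688, 0.0428]
ee_rot: [0.665, 3.02, 0.027]
contact_force: [-0.1, 0.8, 0.1]
finger_gap: 0.0597
t 11.35 pos [ 0.5006 -0.1688  0.0428] yaw 155.1 tilt 3.0 F [-0.1  0.8  0.1] T [-0.04  0.21 -0.  ] gap 0.0597 q [-0.03  0.32 -0.31 -0.01 -0.89 -1.96]
tool shift mm [ 4.9 -1.  25.6]
roll -0.3815333410056496
```

View pics/w21.png

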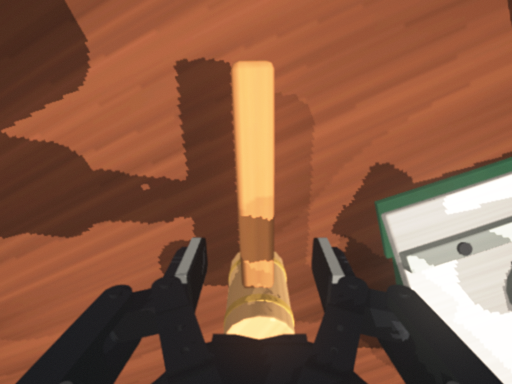

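```bash
python3 -m jog '[[0.06,0.004,-0.001,0.015,0],[0.05,0,0,0.009,0],[0.05,0,0,0,0]]';  python3 st.py .497 -.1675 .017 155.5
python3 -m jog '[[0.03,0,0,0,0],[0.01,0,0,0,0],[0.01,0,0,0,0],[0.01,0,0,0,0]]';  python3 st.py .497 -.1675 .017 155.5
python3 -c "
from h import *
c=snap('wrist','w22')
s=bot.get_state();print(R.from_rotvec(s['ee_rot']).as_matrix().round(3))"
```

```text
time: 11.7
ee_pos: [0.5026, -0.1685, 0.0253]
ee_rot: [0.659, 3.009, 0.027]
contact_force: [-0.2, -0.9, 0.4]
finger_gap: 0.0501
t 11.7 pos [ 0.5026 -0.1685  0.0253] yaw 155.2 tilt 3.64 F [-0.2 -0.9  0.4] T [-0.02  0.27  0.05] gap 0.0501 q [-0.03  0.34 -0.34 -0.01 -0.83 -1.96]
tool shift mm [ 6.  -1.7  7.9]
roll -0.26780600851694203
time: 12.1
ee_pos: [0.5043, -0.1689, 0.0283]
ee_rot: [0.658, 3.005, 0.027]
contact_force: [0.0, 0.3, -2.8]
finger_gap: 0.0185
t 12.1 pos [ 0.5043 -0.1689  0.0283] yaw 155.3 tilt 3.86 F [ 0.   0.3 -2.8] T [-0.03  0.32  0.02] gap 0.0185 q [-0.03  0.34 -0.33 -0.01 -0.83 -1.96]
tool shift mm [ 7.8 -2.1 10.8]
roll -0.2496707851895792
[[-0.907  0.417  0.067]
 [ 0.418  0.908  0.003]
 [-0.06   0.031 -0.998]]
```

View pics/w22.png

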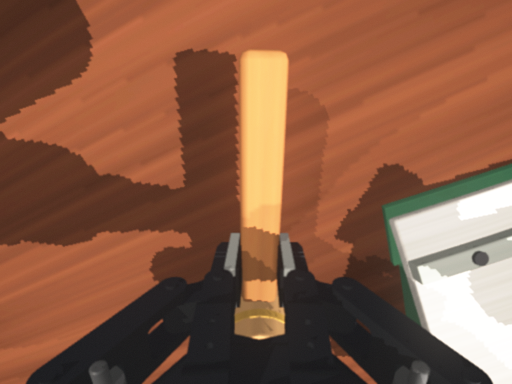

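```bash
python3 -m jog '[[0.03,0.003,-0.001,0,0],[0.03,0.001,0,0.007,0],[0.03,0,0,0.007,0]]';  python3 st.py .499 -.1675 .017 155.5
```

```text
time: 12.45
ee_pos: [0.5022, -0.1682, 0.0146]
ee_rot: [0.657, 3.002, 0.027]
contact_force: [0.5, -0.5, -0.3]
finger_gap: 0.0298
t 12.45 pos [ 0.5022 -0.1682  0.0146] yaw 155.3 tilt 4.05 F [ 0.5 -0.5 -0.3] T [-0.03  0.27  0.05] gap 0.0298 q [-0.03  0.35 -0.36 -0.01 -0.79 -1.97]
tool shift mm [ 3.1 -0.7 -2.7]
roll -0.23026371149990155
```

```bash
python3 -m jog '[[0.01,0,0,0,0],[0.01,0,0,0,0],[0.01,0,0,0,0]]';  python3 st.py; python3 -m jog '[[0.01,0,0,-0.01,0],[0.01,0,0,-0.03,0],[0.01,0,0,-0.04,0],[0.01,0,0,-0.04,0],[0.01,0,0,-0.03,0]]';  python3 st.py
python3 -c "
from h import *
c=snap('wrist','w23');snap('side','d23')"
```

```text
time: 12.75
ee_pos: [0.5015, -0.1682, 0.0135]
ee_rot: [0.657, 3.004, 0.026]
contact_force: [-1.5, 0.9, 1.6]
finger_gap: 0.019
t 12.75 pos [ 0.5015 -0.1682  0.0135] yaw 155.3 tilt 3.92 F [-1.5  0.9  1.6] T [ 0.03  0.43 -0.02] gap 0.019 q [-0.03  0.35 -0.36 -0.01 -0.79 -1.97]
time: 13.25
ee_pos: [0.4848, -0.1674, 0.1625]
ee_rot: [0.664, 3.022, 0.027]
contact_force: [1.0, 1.1, -3.7]
finger_gap: 0.0193
t 13.25 pos [ 0.4848 -0.1674  0.1625] yaw 155.2 tilt 2.87 F [ 1.   1.1 -3.7] T [-0.03  0.12 -0.05] gap 0.0193 q [-0.03  0.18 -0.16 -0.01 -1.18 -1.97]
```

View pics/d23.png

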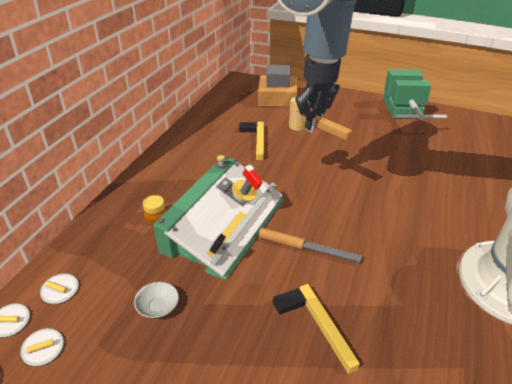

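```bash
python3 -m jog '[[0.01,0,0,-0.01,-8.5],[0.01,0,0,0,-8.5],[0.01,0,0,0,-8.5],[0.01,0,0,0,-8.5],[0.01,0,0,0,-8.5]]'; python3 -m jog '[[0.01,0,0,0,-8.5],[0.01,0,0,0,-8.5],[0.01,0,0,0,-8.5],[0.01,0,0,0,-8],[0.01,0,0,0,-3]]'; python3 st.py .653 -.101 .16 -125
```

```text
time: 13.85
ee_pos: [0.4827, -0.1663, 0.1722]
ee_rot: [-0.495, 3.051, 0.003]
contact_force: [0.5, 0.0, -4.0]
finger_gap: 0.0191
time: 14.35
ee_pos: [0.4777, -0.1647, 0.1662]
ee_rot: [-1.451, 2.741, -0.008]
contact_force: [0.4, 0.8, -2.2]
finger_gap: 0.0193
t 14.35 pos [ 0.4777 -0.1647  0.1662] yaw -124.2 tilt 2.31 F [ 0.4  0.8 -2.2] T [-0.19  0.22 -0.01] gap 0.0193 q [-0.03  0.18 -0.16 -0.02 -1.2  -0.56]
tool shift mm [-150.9 -109.    13.7]
roll 0.824002246961868
```

```bash
python3 -m jog '[[0.01,-0.035,-0.026,0,0],[0.01,-0.035,-0.026,0,0],[0.01,-0.035,-0.026,0,0],[0.01,-0.03,-0.02,0,0],[0.01,0,0,0,0]]'; python3 st.py .653 -.101 .145 -125
python3 -c "
from h import *
s=bot.get_state();print(R.from_rotvec(s['ee_rot']).as_matrix().round(3))
c=snap('wrist','w24');snap('side','d24');snap('scene','s24')
crop('side','d'*0 or 0,1,0,1,1,'x') if 0 else None
crop('d24',170,370,60,230,4,'d24c');crop('s24',190,350,130,270,4,'s24c')"
```

```text
time: 14.85
ee_pos: [0.6334, -0.1052, 0.1649]
ee_rot: [-1.455, 2.752, 0.007]
contact_force: [-1.3, 0.0, -3.8]
finger_gap: 0.0191
t 14.85 pos [ 0.6334 -0.1052  0.1649] yaw -124.2 tilt 1.66 F [-1.3  0.  -3.8] T [-0.17  0.29  0.02] gap 0.0191 q [ 0.07  0.45  0.23 -0.02 -1.32 -0.66]
tool shift mm [-13.9 -13.7  20.4]
roll 0.7568634691385796
[[-0.562 -0.826  0.023]
 [-0.826  0.563  0.017]
 [-0.027 -0.009 -1.   ]]
```

View pics/d24c.png

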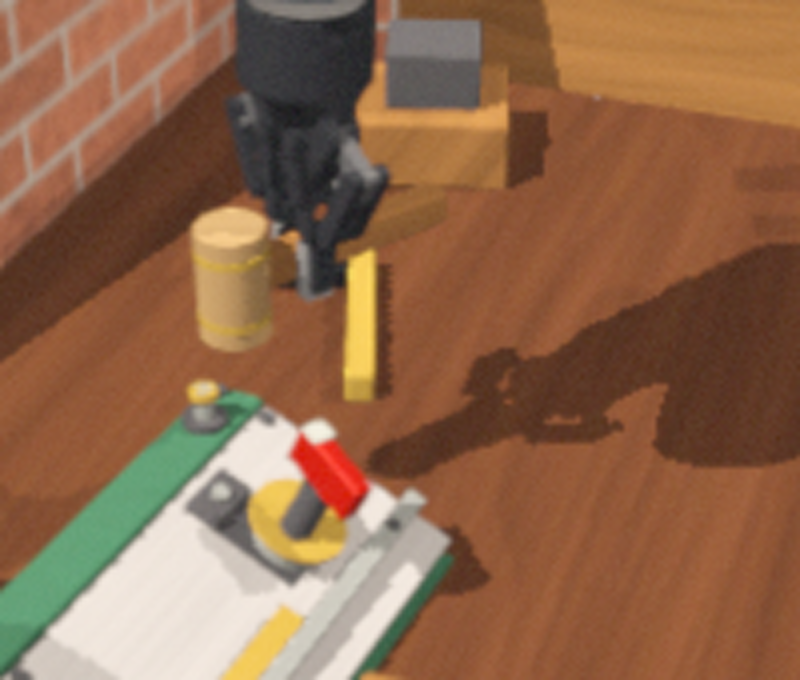

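View pics/s24c.png

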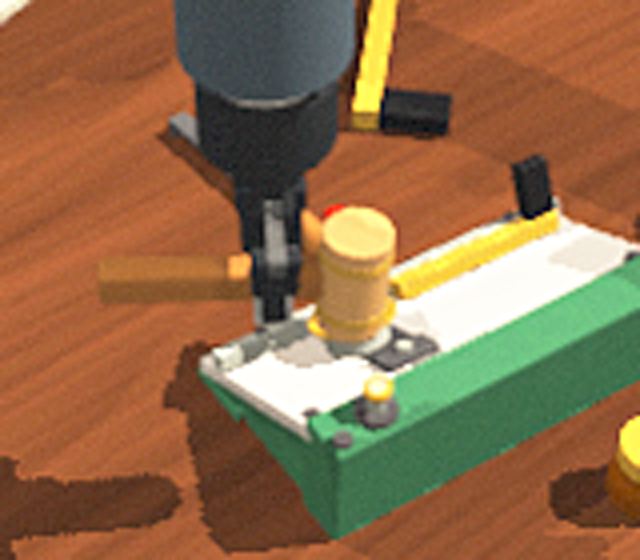

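View pics/w24.png

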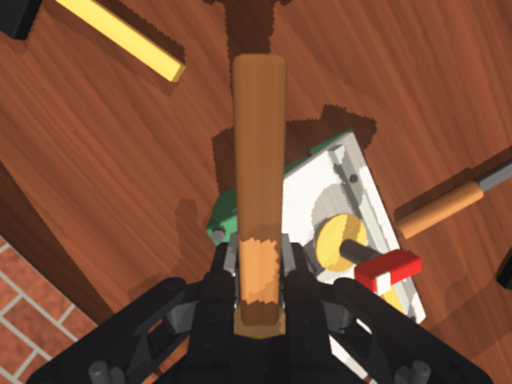

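Run:
```python
from h import *
S=load("s24");D=load("d24")
r=least_squares(lambda P:np.r_[proj(S,P)[0]-(279.5,188.75),proj(D,P)[0]-(227.5,116.25)],[.66,-.07,.22],x_scale=.01);print(r.x,r.fun)
# lower face bottom point
for c,uv in((S,(285,226.7)),(D,(220.6,157))): print("pin",onz(c,uv,.108))
```

```text
[ 0.65708894 -0.06669707  0.21817425] [-0.45007895 -0.1954452  -0.45618464  0.15518714]
pin [ 0.68220654 -0.06316647  0.108     ]
pin [ 0.67752466 -0.06358947  0.108     ]
```

```bash
python3 -m jog '[[0.01,-0.0145,-0.015,0,0],[0.01,0,0,0.01,0],[0.01,0,0,0.012,0],[0.01,0,0,0,0]]'; python3 st.py .6535 -.101 .12 -125
python3 -c "
from h import *
snap('side','d25');snap('scene','s25')
crop('d25',180,280,90,190,6,'d25c');crop('s25',230,330,150,250,6,'s25c')
S=load('s25');D=load('d25')"
```

```text
time: 15.4
ee_pos: [0.6473, -0.1049, 0.144]
ee_rot: [-1.451, 2.757, 0.009]
contact_force: [-0.2, -0.1, -3.7]
finger_gap: 0.0191
t 15.4 pos [ 0.6473 -0.1049  0.144 ] yaw -124.5 tilt 1.54 F [-0.2 -0.1 -3.7] T [-0.12  0.27 -0.  ] gap 0.0191 q [ 0.07  0.49  0.23 -0.02 -1.3  -0.67]
tool shift mm [-6.1 -2.7 24.2]
roll 0.5191297428386008
```

View pics/d25c.png

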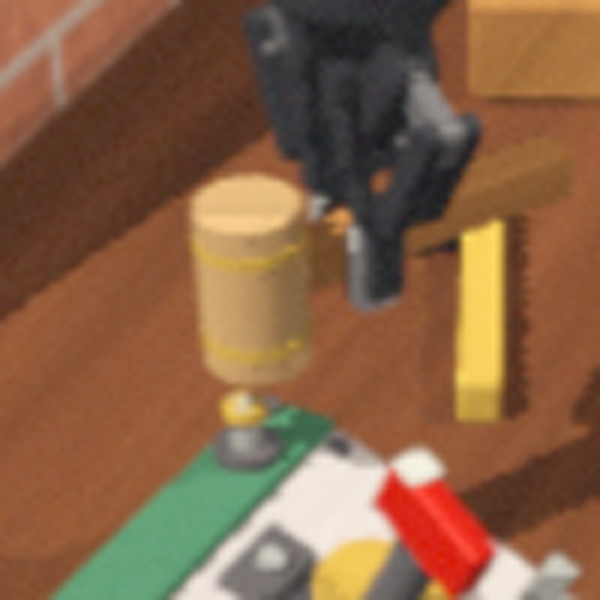

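View pics/s25c.png

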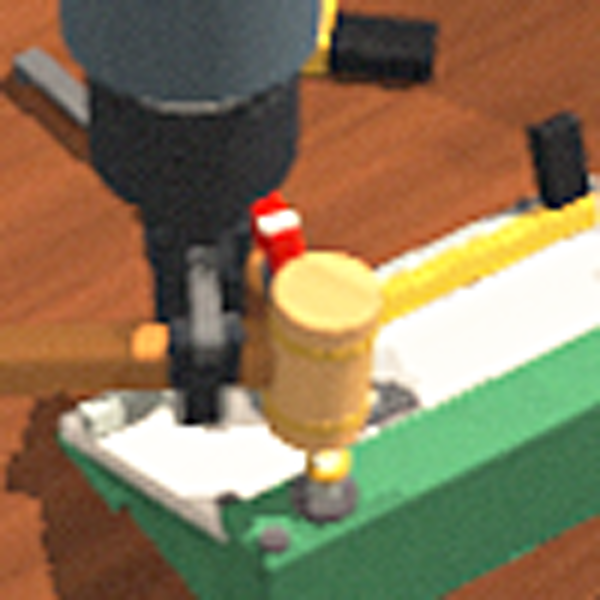

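```bash
python3 -m jog '[[0.01,-0.006,-0.003,0,0],[0.01,-0.001,-0.001,0.01,0],[0.01,0,0,0,0]]'; python3 st.py .6535 -.101 .12 -125;  python3 -m jog '[[0.01,0,0,0.008,0],[0.01,0,0,0.004,0]]'; python3 st.py .6535 -.101 .11 -125
```

```text
time: 15.8
ee_pos: [0.6567, -0.1015, 0.1374]
ee_rot: [-1.449, 2.753, 0.004]
contact_force: [-0.1, 0.2, -3.6]
finger_gap: 0.0192
t 15.8 pos [ 0.6567 -0.1015  0.1374] yaw -124.5 tilt 1.78 F [-0.1  0.2 -3.6] T [-0.18  0.29  0.04] gap 0.0192 q [ 0.07  0.5   0.24 -0.02 -1.28 -0.67]
tool shift mm [ 1.8  3.1 17.4]
roll 0.5279003442485646
time: 16.0
ee_pos: [0.6574, -0.1013, 0.1251]
ee_rot: [-1.449, 2.752, 0.003]
contact_force: [-0.3, -0.2, -4.0]
finger_gap: 0.0192
t 16.0 pos [ 0.6574 -0.1013  0.1251] yaw -124.5 tilt 1.83 F [-0.3 -0.2 -4. ] T [-0.19  0.29 -0.  ] gap 0.0192 q [ 0.07  0.51  0.22 -0.01 -1.26 -0.67]
tool shift mm [ 2.4  3.6 15. ]
roll 0.5437356180673305
```

```bash
python3 -m jog '[[0.01,0.001,0.003,0.002,0],[0.01,0,0,0.002,0]]'; python3 st.py .6535 -.101 .11 -125
python3 -c "
from h import *
snap('side','d26');snap('scene','s26')
crop('d26',180,280,90,190,6,'d26c');crop('s26',230,330,150,250,6,'s26c')"
```

```text
time: 16.2
ee_pos: [0.6546, -0.1005, 0.1212]
ee_rot: [-1.449, 2.751, 0.001]
contact_force: [-3.3, 0.2, 1.9]
finger_gap: 0.0193
t 16.2 pos [ 0.6546 -0.1005  0.1212] yaw -124.4 tilt 1.87 F [-3.3  0.2  1.9] T [0.44 1.06 0.21] gap 0.0193 q [ 0.08  0.51  0.21 -0.01 -1.24 -0.67]
tool shift mm [ 1.4  0.8 11.2]
roll 0.5605272735370477
```

View pics/d26c.png

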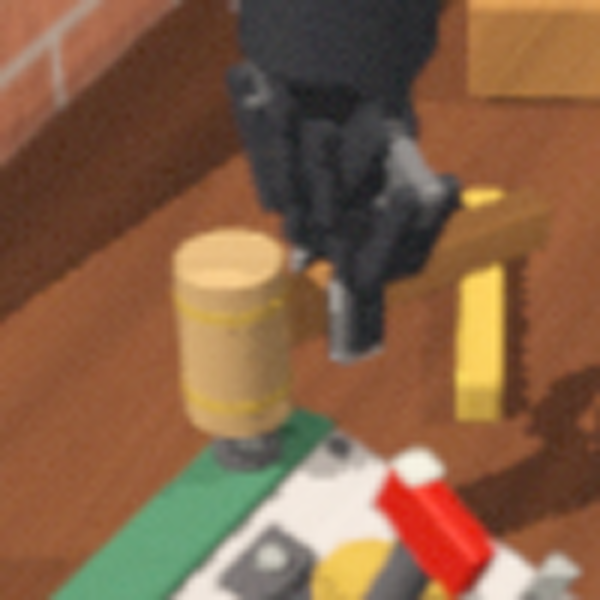

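View pics/s26c.png

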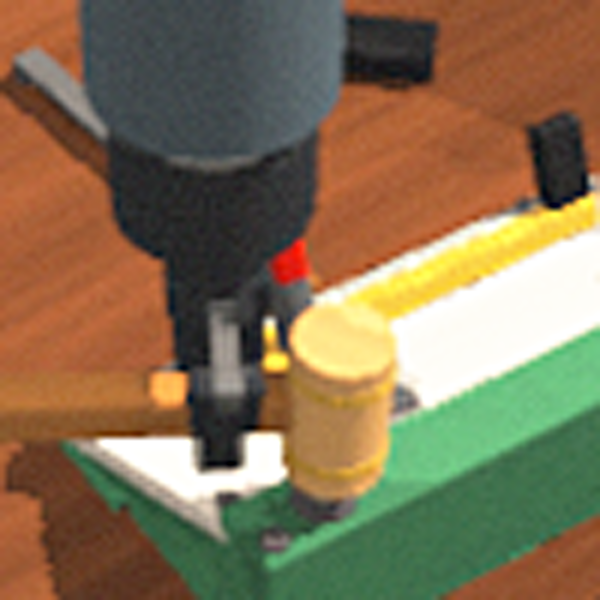

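```bash
python3 -m jog '[[0.01,0,0,0.004,0],[0.01,0,0,0.004,0]]'; python3 st.py .6535 -.101 .11 -125;  python3 -m jog '[[0.01,0,0,0.004,0],[0.01,0,0,0.003,0]]'; python3 st.py .6535 -.101 .11 -125
```

```text
time: 16.5
ee_pos: [0.6554, -0.1005, 0.1147]
ee_rot: [-1.448, 2.749, -0.001]
contact_force: [-1.9, 0.4, 2.6]
finger_gap: 0.0196
t 16.5 pos [ 0.6554 -0.1005  0.1147] yaw -124.4 tilt 1.98 F [-1.9  0.4  2.6] T [0.23 0.89 0.12] gap 0.0196 q [ 0.08  0.51  0.19 -0.01 -1.22 -0.67]
tool shift mm [1.6 1.4 4.7]
roll 0.5790179305768675
time: 16.7
ee_pos: [0.656, -0.1014, 0.1105]
ee_rot: [-1.449, 2.747, -0.006]
contact_force: [-10.1, -0.2, 17.7]
finger_gap: 0.0191
t 16.7 pos [ 0.656  -0.1014  0.1105] yaw -124.4 tilt 2.08 F [-10.1  -0.2  17.7] T [0.83 3.31 0.34] gap 0.0191 q [ 0.08  0.51  0.19 -0.01 -1.21 -0.67]
tool shift mm [1.1 2.3 0.4]
roll 0.6362285825230174
```

```bash
python3 -m jog '[[0.01,0,0,0.003,0]]'; python3 st.py;  python3 -m jog '[[0.01,0,0,-0.01,0],[0.01,0,0,-0.025,0],[0.01,0.03,0.01,-0.02,0],[0.01,0.04,0.02,0,0],[0.01,0,0,0,0]]'; python3 st.py .478 -.17 .15 -125
python3 -c "
from h import *
snap('side','d27');snap('scene','s27')
crop('d27',180,280,90,190,6,'d27c');crop('s27',230,330,150,250,6,'s27c')"
```

```text
time: 16.8
ee_pos: [0.6563, -0.1017, 0.1102]
ee_rot: [-1.449, 2.745, -0.009]
contact_force: [-9.6, 2.9, 18.0]
finger_gap: 0.0191
t 16.8 pos [ 0.6563 -0.1017  0.1102] yaw -124.3 tilt 2.18 F [-9.6  2.9 18. ] T [1.72 3.26 0.44] gap 0.0191 q [ 0.08  0.51  0.18 -0.01 -1.21 -0.67]
time: 17.3
ee_pos: [0.5867, -0.1433, 0.1588]
ee_rot: [-1.453, 2.751, -0.001]
contact_force: [0.2, 0.1, -3.2]
finger_gap: 0.0191
t 17.3 pos [ 0.5867 -0.1433  0.1588] yaw -124.3 tilt 1.76 F [ 0.2  0.1 -3.2] T [-0.07  0.03  0.03] gap 0.0191 q [ 0.01  0.37  0.1  -0.01 -1.27 -0.61]
tool shift mm [83.5 74.9  5.4]
roll 0.6978021564103187
```

View pics/d27c.png

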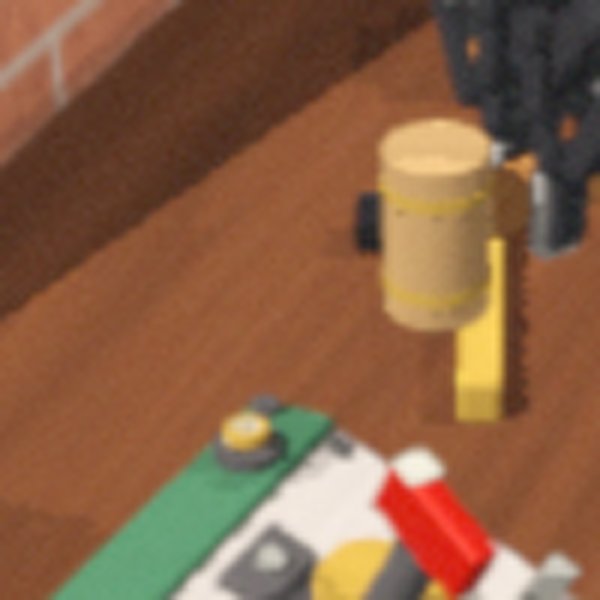

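View pics/s27c.png

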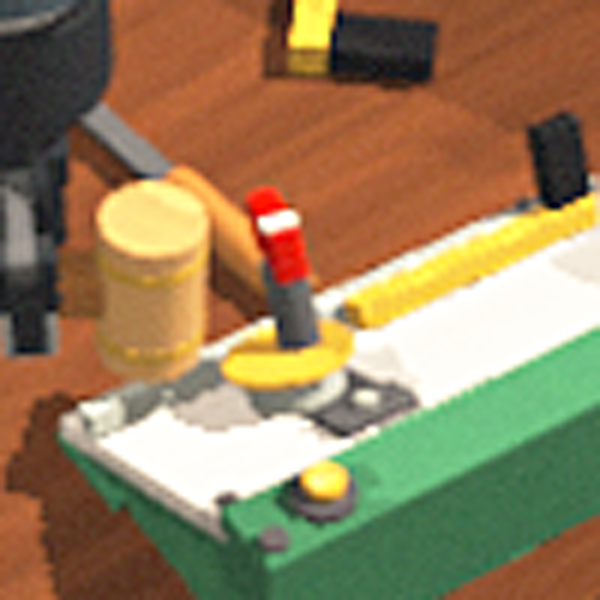

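```bash
python3 - <<'E'
from h import *
c=load("scene1")
for uv in((222,277),(175,333),(202,342)): print(onz(c,uv,.01))
print(onz(load("s27"),(284.2,229.2),.097),onz(load("d27"),(180+246/6,90+428/6),.097))
E
python3 st.py .49 -.20 .06
```

```text
[ 0.64835242 -0.22931079  0.01      ]
[ 0.70505596 -0.39576752  0.01      ]
[ 0.75925924 -0.36097058  0.01      ]
[ 0.68017399 -0.06319468  0.097     ] [ 0.67631837 -0.06185242  0.097     ]
t 17.4 pos [ 0.5909 -0.1421  0.1597] yaw -124.2 tilt 2.0 F [ 1.5 -0.4 -3.6] T [-0.09  0.1   0.04] gap 0.0188 q [ 0.01  0.38  0.1  -0.01 -1.26 -0.61]
tool shift mm [107.5  52.8  95.6]
```

```bash
python3 -m jog '[[0.01,0.04,0.02,0,0],[0.01,0.04,0.02,0.01,0],[0.01,0.025,0.012,0.03,0],[0.01,0,0,0.03,0],[0.01,0,0,0,0]]'; python3 st.py .49 -.20 .03
```

```text
time: 17.9
ee_pos: [0.4924, -0.1988, 0.0815]
ee_rot: [-1.455, 2.743, -0.005]
contact_force: [-1.2, -1.1, -3.7]
finger_gap: 0.0191
t 17.9 pos [ 0.4924 -0.1988  0.0815] yaw -124.1 tilt 2.09 F [-1.2 -1.1 -3.7] T [-0.09  0.4   0.  ] gap 0.0191 q [-0.1   0.3  -0.23 -0.02 -1.02 -0.48]
tool shift mm [ 3.9  2.3 51.4]
```

```bash
python3 -m jog '[[0.01,0,0,0.03,0],[0.01,0,0,0.02,0],[0.01,0,0,0.006,0]]'; python3 st.py .49 -.20 .0135; python3 -m jog '[[0.01,0,0,0.005,0],[0.01,0,0,0.003,0]]'; python3 st.py .49 -.20 .0135
python3 -c "
from h import *
snap('side','d28');crop('d28',260,380,100,200,6,'d28c')"
```

```text
time: 18.2
ee_pos: [0.5004, -0.1983, 0.0278]
ee_rot: [-1.457, 2.738, -0.014]
contact_force: [0.1, -0.6, -2.7]
finger_gap: 0.0191
t 18.2 pos [ 0.5004 -0.1983  0.0278] yaw -123.9 tilt 2.38 F [ 0.1 -0.6 -2.7] T [-0.18  0.29 -0.02] gap 0.0191 q [-0.1   0.37 -0.28 -0.02 -0.88 -0.48]
tool shift mm [ 7.6  8.  13.8]
time: 18.4
ee_pos: [0.5033, -0.198, 0.0209]
ee_rot: [-1.459, 2.735, -0.016]
contact_force: [-0.8, -0.3, -3.5]
finger_gap: 0.0191
t 18.4 pos [ 0.5033 -0.198   0.0209] yaw -123.8 tilt 2.48 F [-0.8 -0.3 -3.5] T [-0.12  0.28 -0.03] gap 0.0191 q [-0.1   0.38 -0.29 -0.02 -0.86 -0.48]
tool shift mm [ 9.3 10.2  6.8]
```

View pics/d28c.png

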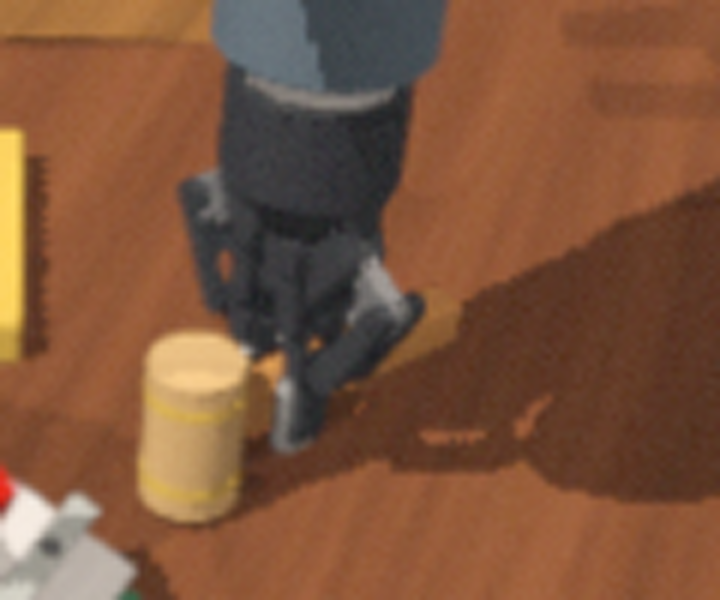

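Almost down; lower gently until contact.

```bash
python3 -m jog '[[0.01,0,0,0.004,0],[0.01,0,0,0.002,0]]'; python3 st.py .49 -.20 .0135; python3 -m jog '[[0.01,0,0,0.002,0],[0.01,0,0,0.001,0]]'; python3 st.py .49 -.20 .0135
```

```text
time: 18.65
ee_pos: [0.5051, -0.1981, 0.0161]
ee_rot: [-1.458, 2.732, -0.02]
contact_force: [0.4, 0.1, -3.7]
finger_gap: 0.019
t 18.65 pos [ 0.5051 -0.1981  0.0161] yaw -123.8 tilt 2.64 F [ 0.4  0.1 -3.7] T [-0.16  0.28 -0.01] gap 0.019 q [-0.09  0.38 -0.29 -0.02 -0.85 -0.48]
tool shift mm [10.1 11.6  1.9]
time: 18.85
ee_pos: [0.5057, -0.1984, 0.0142]
ee_rot: [-1.458, 2.731, -0.022]
contact_force: [-2.9, 0.3, 4.8]
finger_gap: 0.0192
t 18.85 pos [ 0.5057 -0.1984  0.0142] yaw -123.8 tilt 2.72 F [-2.9  0.3  4.8] T [0.33 1.33 0.2 ] gap 0.0192 q [-0.09  0.39 -0.29 -0.02 -0.84 -0.48]
tool shift mm [10.1 12.2 -0.1]
```

Contact (+8 N). Release and lift.

```bash
python3 -m jog '[[0.03,0,0,0,0],[0.05,0,0,0,0],[0.06,0,0,0,0],[0.06,0,0,-0.015,0],[0.06,0,0,-0.03,0]]'; python3 -m jog '[[0.06,0,0,-0.04,0],[0.06,0,0,-0.04,0],[0.06,0.02,0,-0.03,0],[0.06,0,0,0,0]]'; python3 st.py
python3 -c "
from h import *
snap('side','d29');snap('scene','s29');snap('wrist','w29');crop('s29',180,400,140,280,3.6,'s29c');crop('d29',130,370,110,280,3.3,'d29c')"
```

```text
time: 19.35
ee_pos: [0.5028, -0.1985, 0.0582]
ee_rot: [-1.459, 2.733, -0.019]
contact_force: [-0.3, -0.6, -0.1]
finger_gap: 0.0601
time: 19.75
ee_pos: [0.4885, -0.2174, 0.1765]
ee_rot: [-1.458, 2.727, -0.029]
contact_force: [0.7, 0.1, -0.2]
finger_gap: 0.0599
t 19.75 pos [ 0.4885 -0.2174  0.1765] yaw -123.7 tilt 2.99 F [ 0.7  0.1 -0.2] T [-0.05  0.1   0.  ] gap 0.0599 q [-0.14  0.22 -0.08 -0.01 -1.23 -0.45]
```

View pics/s29c.png

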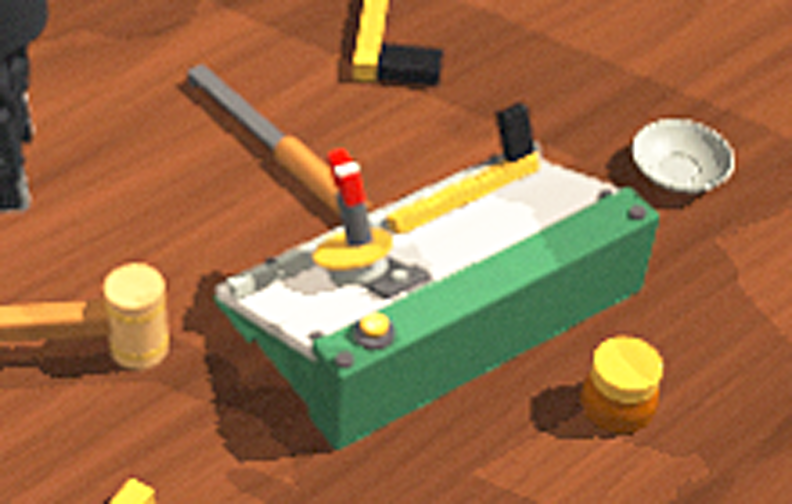

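View pics/d29c.png

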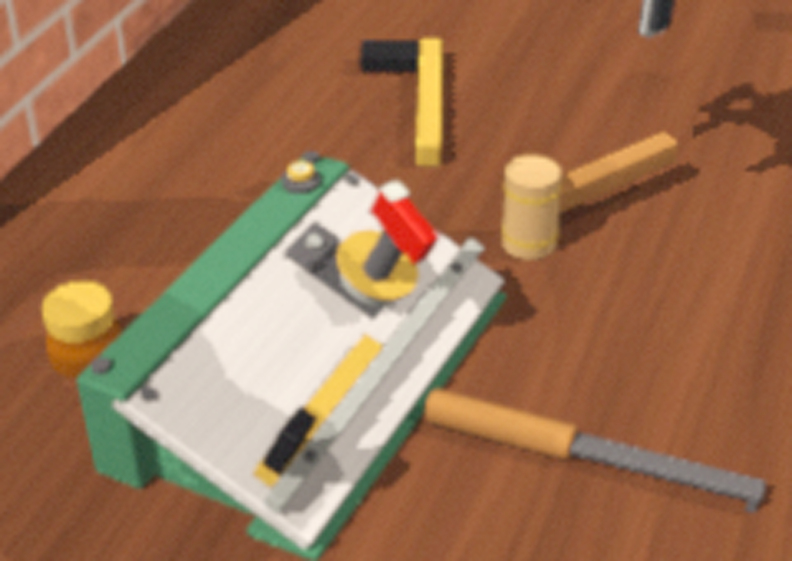

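View pics/w29.png

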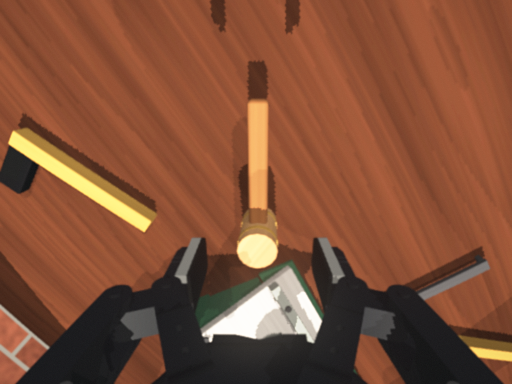

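Run:
```python
from h import *
crop("w19",10,160,170,270,5,"w19z");crop("w11",215,305,190,300,6,"w11z")
```

```text
(no output)
```

View pics/w19z.png

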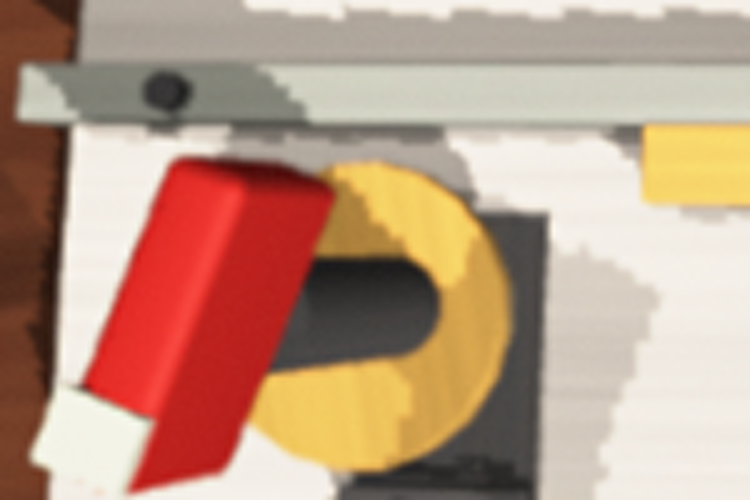

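View pics/w11z.png

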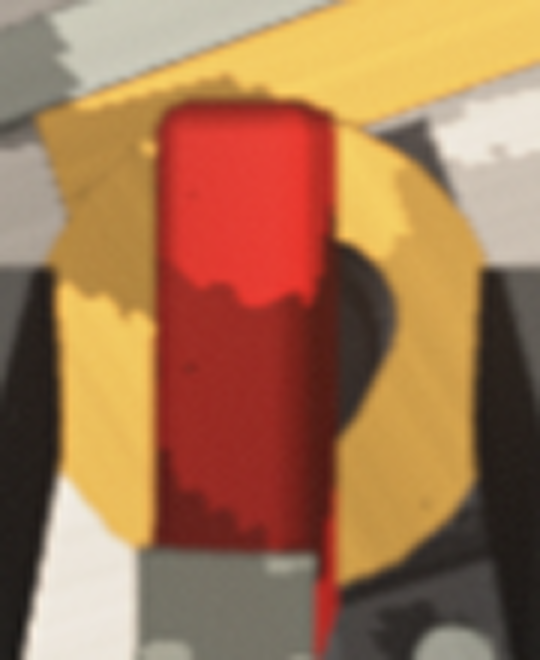

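Run:
```python
from h import *
p=np.load("fix.npy");c=load("w19")
def on(uv,n): # ray with plane at n in slope coords -> (s,y)
    uv=np.array(uv)/5+[10,170]-.5+.0
    r=least_squares(lambda q:proj(c,fx(p,[sl(q[0],q[1],n)]))[0]-uv,[0,0],x_scale=.01);return (r.x*1000).round(2)
print("fence",[on((u,v),.014) for u,v in((250,122),(372,122),(500,122))])
print("gauge",on((700,126),.014),on((700,204),.014), "tail",on((643,160),.014))
for n in(.017,.021): print(n,"top",on((372,161),n),"bot",on((365,472),n),"right",on((512,320),n))
```

```text
fence [array([-35.87, -37.27]), array([-35.84, -11.13]), array([-35.81,  15.61])]
gauge [-34.95  56.37] [-19.61  56.89] tail [-28.25  45.13]
0.017 top [-27.86  -8.75] bot [32.67 -7.37] right [ 3.02 21.39]
0.021 top [-27.64  -6.17] bot [31.98 -4.82] right [ 2.78 23.52]
```

```bash
python3 -c "
from h import *
print(bot.finish_job(), bot.get_state()['time'])"
```

```text
the job is handed in; nothing more can be done
the job is handed in; nothing more can be done
```

The job was done in the order asked and handed in at about 20 s on the robot's clock.

- **Gap:** I turned the red knob clockwise until the roller met the gauge (knob torque rose to about 0.9 N m), then backed off about 4–5°. I estimated the clearance two ways:
  - The knob angle suggests about 0.6 mm.
  - A later picture of the flange and fence gives about 0.2 mm, ±0.4 mm.

  They differ, but both are under 1 mm.
- **Proof:** I drew the gauge about 70 mm left along the fence, with no more than about 1 N of side force on the wrist. It lies on the sloped plate against the fence, with its tail about 45 mm left of the fence_face point and clear of the flange.
- **Lock pin:** I pressed it down with the mallet until it stopped. The mallet reached the 97 mm height and the force rose to about 20 N. The last pictures show it down in its collar.
- **Mallet and bystanders:** The mallet stands on its striking face on the bench, with the gripper open and clear of everything. The dish, file and jar look unmoved in the last pictures.

The tool drifted to about 4° off vertical during some moves. That did not affect any grasp or placement.

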